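# Recap the ground samples and close up the used grinding balls

### The job

The samples have been ground: stand every sample jar upright in the white carrier tray with its loose cap pressed fully home. Tip the used grinding balls out of the blue mug into the grey tub, stand the mug upright on the green drying mat, and put the white lid on the tub and press it down until it is fully seated. Leave everything else on the bench where it is.

Things in the scene. Friction and masses are not known exactly. Their poses are not given: they have to be found in the camera images.
- jar0: Loose clear sample jar with a blue push-on cap, 0.19 kg in all, 56 mm across. Body 70 mm tall; with its cap the jar is 102 mm tall at first (cap loosely on, 10 mm proud) and 92 mm tall when the cap is fully home. Origin: centre of the jar's underside, z up along the jar. Two or three of the jars are present; None if absent.
- cap0_top (a point): Centre of the top of the blue cap (a solid disc 58 mm across, 22 mm tall) on jar 0. 102 mm above the jar's underside when loose, 92 mm when fully home. The cap moves only along the jar and stays where it is pushed; it takes about 9 N to push it. The jar can be lifted by its cap.
- jar1: Loose clear sample jar with a yellow push-on cap, 0.19 kg in all, 56 mm across. Body 70 mm tall; with its cap the jar is 102 mm tall at first (cap loosely on, 10 mm proud) and 92 mm tall when the cap is fully home. Origin: centre of the jar's underside, z up along the jar. Two or three of the jars are present; None if absent.
- cap1_top (a point): Centre of the top of the yellow cap (a solid disc 58 mm across, 22 mm tall) on jar 1. 102 mm above the jar's underside when loose, 92 mm when fully home. The cap moves only along the jar and stays where it is pushed; it takes about 9 N to push it. The jar can be lifted by its cap.
- jar2: Loose clear sample jar with a green push-on cap, 0.19 kg in all, 56 mm across. Body 70 mm tall; with its cap the jar is 102 mm tall at first (cap loosely on, 10 mm proud) and 92 mm tall when the cap is fully home. Origin: centre of the jar's underside, z up along the jar. Two or three of the jars are present; None if absent.
- cap2_top (a point): Centre of the top of the green cap (a solid disc 58 mm across, 22 mm tall) on jar 2. 102 mm above the jar's underside when loose, 92 mm when fully home. The cap moves only along the jar and stays where it is pushed; it takes about 9 N to push it. The jar can be lifted by its cap.
- carrier: Fixed white sample carrier: an open tray 100 mm (x) by 260 mm (y), walls 5 mm thick and 30 mm tall, floor 5 mm thick. Room for three jars in a row along its y, e.g. at y = -80, 0, +80 mm. Origin: centre of its underside.
- tub: Fixed dark grey round tub with a blue band, open at the top, 140 mm outside, 124 mm inside at the mouth, rigid rim 100 mm above the bench, floor 6 mm thick. An orange seal ring (61 to 70 mm radius) stands 10 mm proud of the rim at first; about 11 N on it pushes it down flush with the rim, where it stays. Origin: centre of its underside.
- tub_rim (a point): Centre of the tub's mouth at the height of the rigid rim (100 mm above the tub's origin); z up.
- lid: Loose white round lid of the tub, 0.14 kg, 146 mm across: a tapered plug below (110 mm across, 14 mm deep, entering the tub's mouth with 7 mm to spare all round), a flange 7 mm thick, and on top a black upright knob 28 mm across and 30 mm tall. It lies plug down on the bench at first. Origin: centre of the plug's underside; knob top 51 mm above it.
- lid_flange (a point): Centre of the underside of the lid's flange, 14 mm above the lid's origin. Fully seated it is level with tub_rim; merely laid on the proud seal ring it is 10 mm above tub_rim.
- mug: Loose blue straight-sided ceramic mug without handle, 66 mm across, 85 mm tall, walls 3.5 mm, base 5 mm thick, 0.15 kg, open at the top; holds three balls at first. Origin: centre of its underside, z towards its mouth.
- mat: Fixed green square drying mat, 115 by 115 mm, 4 mm thick. Origin: centre of its underside.
- reagent: Bystander: small amber bottle with a green cap, 44 mm across, 80 mm tall. Origin: centre of its underside.
- dish: Bystander: low glass dish 90 mm across, 16 mm tall. Origin: centre of its underside.
- slidebox: Bystander: wooden box 120 by 80 mm, 40 mm tall. Origin: centre of its underside.
- spatula: Bystander: lab spatula 150 mm long lying flat on the bench between the lid and the mug. Origin: centre of its underside.
- ball0_center (a point): Centre of an orange grinding ball, 23 mm across, 30 g; starts in the mug.
- ball1_center (a point): Centre of an orange grinding ball, 23 mm across, 30 g; starts in the mug.
- ball2_center (a point): Centre of an orange grinding ball, 23 mm across, 30 g; starts in the mug.
There are look-alikes about, which are no part of the job. What is shaped like the lid but red or turquoise is not meant.

How it is judged (in metres and radians):
On the way, in this order (a step that is already met when the one before it is completed fails the run):
1. all three balls lie in the tub (horizontal distance between each of ball0_center, ball1_center, ball2_center and tub_rim below 0.06 m and z of each of ball0_center, ball1_center, ball2_center in the frame of tub_rim below -0.015 m), for 0.2 s.
2. the lid is fully seated on the tub with the balls inside (all of step 1 and z of lid_flange in the frame of tub_rim below 0.0035 m and horizontal distance between lid_flange and tub_rim below 0.012 m and angle between lid's own z axis and vertical below 0.06 rad), for 0.2 s.
At the end, for the whole second after the job is handed in: Balls in the tub; lid level, centred within 12 mm, flange within 3.5 mm of the rigid rim; mug upright at rest, its centre within 50 mm of the mat's centre along each side; every jar present upright inside the carrier, cap within 2.5 mm of fully home; all else within 50 mm of its place (all of step 2 and angle between each of mug, jar0, jar1, jar2's own z axis and vertical below 0.1 rad and z of mug in the frame of mat below 0.008 m and x of mug in the frame of mat between -0.05 and 0.05 m and y of mug in the frame of mat between -0.05 and 0.05 m and linear speed of each of mug, jar0, jar1, jar2 below 0.02 m/s and x of jar0 in the frame of carrier between -0.046 and 0.046 m and y of jar0 in the frame of carrier between -0.126 and 0.126 m and z of each of jar0, jar1, jar2 in the frame of carrier below 0.012 m and z of cap0_top in the frame of jar0 below 0.0945 m and x of jar1 in the frame of carrier between -0.046 and 0.046 m and y of jar1 in the frame of carrier between -0.126 and 0.126 m and z of cap1_top in the frame of jar1 below 0.0945 m and x of jar2 in the frame of carrier between -0.046 and 0.046 m and y of jar2 in the frame of carrier between -0.126 and 0.126 m and z of cap2_top in the frame of jar2 below 0.0945 m); the robot touches nothing.
It fails at once if a bystander (bottle, dish, box or spatula) is pushed more than 50 mm from its place (distance of any of reagent, dish, slidebox, spatula from where it was at the start of the episode above 0.05 m).
Of jar0, jar1, jar2 only 2 to 3 are there at a start; the rules pass over those that are not, and their reading is None.
At some moment in a run one of jar0, jar1, jar2, lid may be knocked a few centimetres aside while the robot is not near it.
It also fails if it takes over 210 s, if anything falls off the work surface, if the arm or the gripper's body presses on something with over 40 N, if the wrist force passes 120 N, or if a joint passes its speed limit or range.

### The arm

A 6-joint arm with a two-finger parallel gripper is mounted at the origin on the work surface. World frame = base frame: x ahead of the robot, y to its left, z up, the work surface at z = 0. Lengths are in m, angles in degrees, forces in N, time in s.
With the tool pointing down it reaches from about 0.375 to 0.9 m from the base axis. Payload 3.1 kg.
Tool frame: the origin (TCP) lies on the centre line of the jaws, within the pads' length; the fingertips stand 17 mm ahead of it and the grasp point (between the pads) lies 2 mm behind it; y points along the fingers, x is the direction in which the jaws open and shut, and the axes are right-handed (so a half turn about y gives the same grasp; the last joint's range is limited). The gripper opens to 87 mm and grips with 3 to 60 N. Pads are 19 mm wide; open, the fingers measure 117 mm over their backs; the gripper's body (75 mm by 190 mm) begins 51 mm behind the grasp point.
Start: joints at [56.293, 30.224, 82.088, -0, 67.689, -10.227], TCP at [0.249, 0.573, 0.24] pointing down, gripper open.
Joint ranges: [-176.69, 176.69], [-43.24, 126.21], [12.49, 139.97], [-82, 262], [0, 151.66], [-163.58, 163.58]. Speed limits (degrees/s): [159.86, 159.86, 180, 180, 180, 180].

### API

Orientations are given as a 3x3 rotation matrix whose columns are the frame's x, y, z axes.
In Python, from rig import read_state, capture, camera_info, hand_in, trace, tip_of gives the robot as it stands.
- The arm moves only by the tool jog_arm, never from a script. Its argument "steps" is a list of rows, each an object with "fingers": the opening in per cent of the stroke, from 0 (shut) to 100 (fully open); "delta_pos": the shift along the world's x, y, z in mm, a list of three; "turn": the turn about the world's z in degrees. A call has 1 to 20 rows; each row is the pose to reach, as a shift and turn from the pose commanded when the call began; what a row does not reach only later rows make up. A row lasts 1/12 s, in which the tool goes at most 41.7 mm and 7.16 degrees, less where a joint would pass 70% of its speed; a pose out of reach is approached as far as the arm can. A call with a gripper value outside its range is refused whole. The fingers move at their own pace and stop on an object; the grip force is fixed at half the most. Time passes only in rows, so rows that repeat a pose let the fingers close. It gives the time, the measured TCP pose, the force and the opening at its end, in the units of the state.
- read_state(): the state, without advancing time (a new reading comes with each control period).
- capture(name): name is "scene" or "top" or "wrist"; returns the picture (480x640x3 uint8, red, green, blue); there is no depth.
- camera_info(name): a dict with "fov_y" (degrees; the focal length in pixels is half the picture's height over the tangent of half this angle, whatever the lens; pixels are square), "cx", "cy" (the principal point, pixels), "view" (4x4, takes a point from world to camera coordinates); the wrist camera has in their place "tool_from_camera" (4x4, takes a point from camera to tool coordinates, whose origin is the TCP and whose axes are the tool frame's). Camera axes: x right, y down, z forward; pixel columns grow to the right and rows downward; lengths in m; the calibration is good to about 2 mm. The wrist camera is an equidistant fisheye: a pixel r from the principal point sees the ray r / f radians off the axis. A picture is of the moment at which its call begins: read the wrist's pose just before it. camera_info takes no time and is no camera call.
- hand_in(): hands the job in, once; it reports no verdict.
Trained networks look in the newest picture that a camera, given by its name, has taken for a name from the list of things; names that differ only in an ending like _2 or _b are one class to them, and where a whole thing is asked for, a point or a joint stands for the part that bears it (a point fixed in the world has none). Each returns a list of dicts, best first, with "confidence" (0 to 1); they miss things now and then, are a little off and sometimes report something else, mostly with a low value. They report only what shows in the picture. A call takes as long as a camera call. They do not tell look-alikes from the thing itself.
- trace(target, camera): "mask" (480x640 bool, what is visible of it).
- tip_of(target, camera): "position" ([x, y, z] in m, in world coordinates, good to about 4 mm: a listed point, or the origin of a listed thing).
The state is a dict: "time_s": time; "joint_positions": joint angles; "qvel": joint speeds; "tau": joint torques, N m; "position": TCP position; "tcp_rot": TCP orientation; "force": force on the tool from outside, world axes, zero at the start; "moment": the same for the moment, N m; "opening": opening from 0.0 (shut) to 1.0 (fully open).
Only numpy, scipy, OpenCV 4.12 (cv2) and the standard library are available. Lean on these libraries where they do the work, as an engineer would, in place of code of your own. Each camera call takes 0.05 s, during which the arm holds its last target.

## Working session

There is one attempt and no reset: what is moved stays moved. The work goes in short steps, Python scripts to look and compute and a tool call to move; the robot and the scene stay as the last step left them, time stands still between calls to the robot, and variables do not carry over. Pictures are saved under pics/ and viewed, and the job is handed in when it is done.

Besides the shell and the picture viewer there is one more tool, called after ">>>" by a JSON object that holds its "name" and its "arguments". jog_arm: Moves the arm, as the interface text tells. Its arguments: {"type":"object","properties":{"steps":{"type":"array","items":{"type":"object","properties":{"fingers":{"type":"number"},"delta_pos":{"type":"array","items":{"type":"number"}},"turn":{"type":"number"}}}}},"required":["steps"]}

```bash
mkdir -p pics; ls
python3 - <<'E'
from rig import *
import cv2,numpy as np
s=read_state();print({k:np.round(v,3).tolist() for k,v in s.items()})
for c in["scene","top","wrist"]:
    im=capture(c);cv2.imwrite(f"pics/a_{c}.png",im[:,:,::-1]);print(c,camera_info(c))
print(read_state()['time_s'])
E
```

```text
pics
{'time_s': 0.0, 'joint_positions': [56.295, 30.279, 82.156, -0.002, 67.691, -10.227], 'qvel': [0.015, -0.045, 0.018, 0.026, -0.07, 0.097], 'tau': [0.0, -44.005, -17.659, 0.063, 0.058, -0.0], 'position': [0.249, 0.573, 0.239], 'tcp_rot': [[0.398, -0.001, -0.917], [0.917, -0.002, 0.398], [-0.002, -1.0, 0.0]], 'force': [0.658, -0.829, 0.068], 'moment': [-0.032, -0.01, 0.043], 'opening': 1.0}
scene {'fov_y': 56.48556639833795, 'cx': 312.4900337182321, 'cy': 241.18692910182017, 'view': array([[ 0.46905513,  0.88309981,  0.01104594, -0.2440445 ],
       [ 0.61347814, -0.31679842, -0.72338325, -0.24563142],
       [-0.63532028,  0.34608306, -0.69035836,  1.57570919],
       [ 0.        ,  0.        ,  0.        ,  1.        ]])}
top {'fov_y': 47.26480956780851, 'cx': 318.43153403510536, 'cy': 242.48668526694618, 'view': array([[-0.02707715, -0.99937491,  0.02272935,  0.0058428 ],
       [-0.99366848,  0.02442839, -0.10966407,  0.48405394],
       [ 0.10904028, -0.02555483, -0.99370879,  1.178995  ],
       [ 0.        ,  0.        ,  0.        ,  1.        ]])}
wrist {'fov_y': 65.70646984690485, 'cx': 319.33676601722806, 'cy': 233.60797895464137, 'tool_from_camera': array([[ 9.99999999e-01,  3.00070953e-05, -4.48453804e-05,
        -1.67861523e-03],
       [ 5.16063311e-05, -2.89151414e-01,  9.57283374e-01,
        -1.44787886e-01],
       [ 1.57581883e-05, -9.57283374e-01, -2.89151415e-01,
         7.97037785e-02],
       [ 0.00000000e+00,  0.00000000e+00,  0.00000000e+00,
         1.00000000e+00]])}
0.15
```

View pics/a_scene.png

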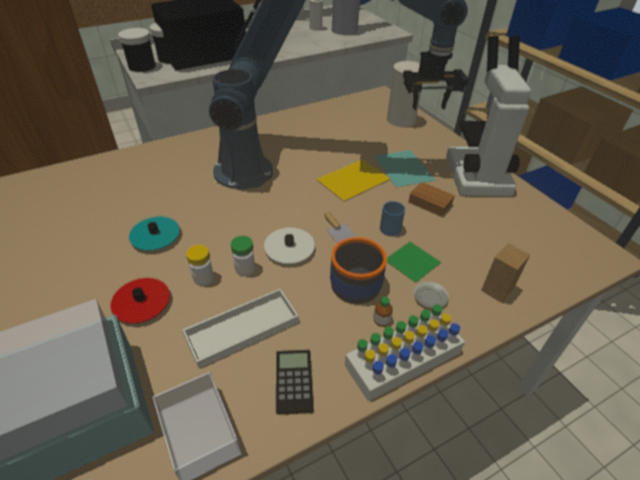

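View pics/a_top.png

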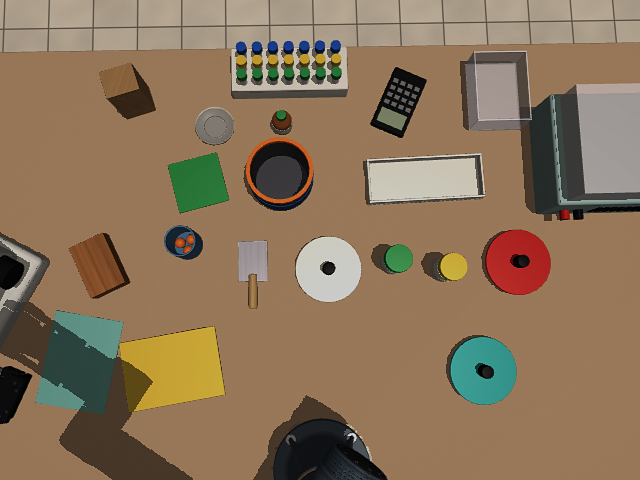

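View pics/a_wrist.png

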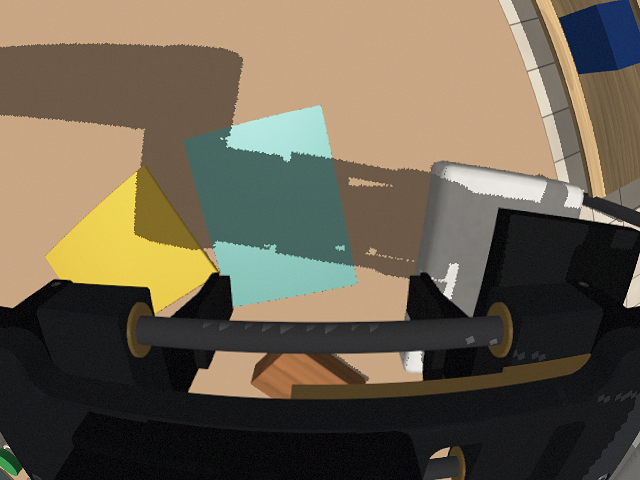

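Run:
```python
from rig import *
import numpy as np
for c in["top","scene"]:
  for n in "jar0 jar1 jar2 carrier tub lid mug mat reagent dish slidebox spatula".split():
    r=tip_of(n,c);print(c,n,[(np.round(d['position'],3).tolist(),round(d['confidence'],2)) for d in r])
print(read_state()['time_s'])
```

```text
top jar0 [([0.445, -0.166, -0.002], 0.74), ([0.418, -0.285, 0.0], 0.71)]
top jar1 [([0.445, -0.166, -0.002], 0.74), ([0.418, -0.285, 0.0], 0.71)]
top jar2 [([0.445, -0.166, -0.002], 0.74), ([0.418, -0.285, 0.0], 0.71)]
top carrier [([0.629, -0.249, -0.001], 0.82)]
top tub [([0.628, 0.065, 0.0], 0.96), ([0.486, 0.288, 0.001], 0.32)]
top lid [([0.435, -0.446, 0.0], 0.96), ([0.434, -0.028, 0.0], 0.8), ([0.2, -0.359, -0.003], 0.68), ([0.443, 0.474, -0.003], 0.19)]
top mug [([0.49, 0.288, 0.002], 0.7)]
top mat [([0.63, 0.261, -0.0], 0.93)]
top reagent [([0.755, 0.069, -0.001], 0.83)]
top dish [([0.761, 0.222, -0.001], 0.87)]
top slidebox [([0.444, 0.474, -0.003], 0.91)]
top spatula [([0.424, 0.142, -0.005], 0.73)]
scene jar0 [([0.442, -0.172, -0.001], 0.94), ([0.421, -0.281, -0.002], 0.61), ([0.429, -0.025, 0.012], 0.27)]
scene jar1 [([0.442, -0.172, -0.001], 0.94), ([0.421, -0.281, -0.002], 0.61), ([0.429, -0.025, 0.012], 0.27)]
scene jar2 [([0.442, -0.172, -0.001], 0.94), ([0.421, -0.281, -0.002], 0.61), ([0.429, -0.025, 0.012], 0.27)]
scene carrier [([0.624, -0.249, -0.001], 0.87)]
scene tub [([0.628, 0.07, 0.001], 0.72), ([0.761, 0.223, -0.002], 0.67)]
scene lid [([0.434, -0.449, 0.0], 0.68), ([0.423, -0.025, 0.0], 0.67), ([0.194, -0.357, -0.0], 0.59)]
scene mug [([0.488, 0.282, -0.002], 0.65), ([0.442, -0.174, 0.101], 0.43), ([0.443, -0.166, -0.002], 0.32)]
scene mat [([0.629, 0.264, -0.003], 0.87)]
scene reagent [([0.421, -0.282, 0.0], 0.69), ([0.757, 0.07, 0.002], 0.64)]
scene dish [([0.761, 0.224, -0.004], 0.65)]
scene slidebox [([0.447, 0.473, -0.0], 0.89)]
scene spatula [([0.422, 0.142, 0.001], 0.93), ([0.627, 0.073, 0.001], 0.21)]
1.35
```

>>> {"name": "jog_arm", "arguments": {"steps": [{"delta_pos": [240,-288,0],"turn": -66.5,"fingers": 100},{"delta_pos": [240,-288,0],"turn": -66.5,"fingers": 100},{"delta_pos": [240,-288,0],"turn": -66.5,"fingers": 100},{"delta_pos": [240,-288,0],"turn": -66.5,"fingers": 100},{"delta_pos": [240,-288,0],"turn": -66.5,"fingers": 100},{"delta_pos": [240,-288,0],"turn": -66.5,"fingers": 100},{"delta_pos": [240,-288,0],"turn": -66.5,"fingers": 100},{"delta_pos": [240,-288,0],"turn": -66.5,"fingers": 100},{"delta_pos": [240,-288,0],"turn": -66.5,"fingers": 100},{"delta_pos": [240,-288,0],"turn": -66.5,"fingers": 100},{"delta_pos": [240,-288,0],"turn": -66.5,"fingers": 100},{"delta_pos": [240,-288,0],"turn": -66.5,"fingers": 100},{"delta_pos": [240,-288,0],"turn": -66.5,"fingers": 100},{"delta_pos": [240,-288,0],"turn": -66.5,"fingers": 100}]}}

```text
time_s: 2.52
position: [0.4879, 0.2863, 0.2395]
tcp_rot: [[1.0, -0.001, -0.003], [0.003, 0.0, 1.0], [-0.001, -1.0, 0.0]]
force: [-0.4, 0.1, 0.1]
opening: 1.0
```

```bash
cat > h.py <<'E'
from rig import *
import cv2,numpy as np
def snap(c,name):
    im=capture(c);cv2.imwrite(f"pics/{name}.png",im[:,:,::-1]);return im
def st():
    s=read_state();print({k:np.round(s[k],3).tolist() for k in("time_s","position","force","opening","joint_positions","tcp_rot")});return s
def tips(c,*ns):
    for n in ns: print(c,n,[(np.round(d['position'],3).tolist(),round(d['confidence'],2)) for d in tip_of(n,c)])
def proj(c,p):
    i=camera_info(c);q=i['view']@np.append(p,1);f=240/np.tan(np.radians(i['fov_y']/2));return (i['cx']+f*q[0]/q[2],i['cy']+f*q[1]/q[2])
def ray(c,u,v,z):
    i=camera_info(c);f=240/np.tan(np.radians(i['fov_y']/2));R=i['view'][:3,:3];t=i['view'][:3,3]
    o=-R.T@t;d=R.T@np.array([(u-i['cx'])/f,(v-i['cy'])/f,1]);return o+d*(z-o[2])/d[2]
E
python3 - <<'E'
from h import *
st();snap("wrist","b_wrist");tips("wrist","mug")
E
```

```text
{'time_s': 2.517, 'position': [0.488, 0.286, 0.24], 'force': [-0.359, 0.07, 0.052], 'opening': 1.0, 'joint_positions': [19.083, 25.656, 90.721, 0.013, 63.651, 18.898], 'tcp_rot': [[1.0, -0.001, -0.003], [0.003, 0.0, 1.0], [-0.001, -1.0, 0.0]]}
wrist mug [([0.49, 0.287, -0.002], 0.87)]
```

>>> {"name": "jog_arm", "arguments": {"steps": [{"delta_pos": [1,0,-40],"fingers": 100},{"delta_pos": [1,0,-80],"fingers": 100},{"delta_pos": [1,0,-120],"fingers": 100},{"delta_pos": [1,0,-150],"fingers": 100},{"delta_pos": [1,0,-175],"fingers": 100},{"delta_pos": [1,0,-192],"fingers": 100},{"delta_pos": [1,0,-192],"fingers": 100},{"delta_pos": [1,0,-192],"fingers": 0},{"delta_pos": [1,0,-192],"fingers": 0},{"delta_pos": [1,0,-192],"fingers": 0},{"delta_pos": [1,0,-192],"fingers": 0},{"delta_pos": [1,0,-192],"fingers": 0},{"delta_pos": [1,0,-192],"fingers": 0}]}}

```text
$.steps[0]: bad value
```

>>> {"name": "jog_arm", "arguments": {"steps": [{"delta_pos": [1,0,-40],"turn": 0,"fingers": 100},{"delta_pos": [1,0,-80],"turn": 0,"fingers": 100},{"delta_pos": [1,0,-120],"turn": 0,"fingers": 100},{"delta_pos": [1,0,-150],"turn": 0,"fingers": 100},{"delta_pos": [1,0,-175],"turn": 0,"fingers": 100},{"delta_pos": [1,0,-192],"turn": 0,"fingers": 100},{"delta_pos": [1,0,-192],"turn": 0,"fingers": 100},{"delta_pos": [1,0,-192],"turn": 0,"fingers": 0},{"delta_pos": [1,0,-192],"turn": 0,"fingers": 0},{"delta_pos": [1,0,-192],"turn": 0,"fingers": 0},{"delta_pos": [1,0,-192],"turn": 0,"fingers": 0},{"delta_pos": [1,0,-192],"turn": 0,"fingers": 0},{"delta_pos": [1,0,-192],"turn": 0,"fingers": 0}]}}

```text
time_s: 3.7
position: [0.4906, 0.2857, 0.0491]
tcp_rot: [[1.0, 0.002, -0.0], [0.0, 0.001, 1.0], [0.002, -1.0, 0.001]]
force: [-0.3, 0.7, 6.4]
opening: 0.771
```

>>> {"name": "jog_arm", "arguments": {"steps": [{"delta_pos": [0,0,30],"turn": 0,"fingers": 0},{"delta_pos": [0,0,60],"turn": 0,"fingers": 0},{"delta_pos": [0,0,97],"turn": 0,"fingers": 0},{"delta_pos": [35,-20,120],"turn": 0,"fingers": 0},{"delta_pos": [70,-40,120],"turn": 0,"fingers": 0},{"delta_pos": [105,-60,120],"turn": 0,"fingers": 0},{"delta_pos": [137,-80,120],"turn": 0,"fingers": 0},{"delta_pos": [137,-80,97],"turn": 0,"fingers": 0},{"delta_pos": [137,-80,97],"turn": 0,"fingers": 0},{"delta_pos": [137,-80,97],"turn": 0,"fingers": 0}]}}

```text
time_s: 4.53
position: [0.6253, 0.2043, 0.1427]
tcp_rot: [[1.0, -0.005, 0.001], [-0.001, -0.001, 1.0], [-0.005, -1.0, -0.001]]
force: [-1.1, 0.6, -1.1]
opening: 0.763
```

Run:
```python
from h import *
st();snap("wrist","c_wrist");snap("scene","c_scene")
tips("scene","tub_rim","mug");tips("wrist","tub_rim","mug")
im=cv2.imread("pics/c_scene.png")[150:350,280:500];cv2.imwrite("pics/c_crop.png",cv2.resize(im,None,fx=3.4,fy=3,interpolation=2))
```

```text
{'time_s': 4.533, 'position': [0.625, 0.204, 0.143], 'force': [-1.107, 0.57, -1.146], 'opening': 0.763, 'joint_positions': [8.374, 39.227, 81.563, 0.012, 59.524, 8.419], 'tcp_rot': [[1.0, -0.005, 0.001], [-0.001, -0.001, 1.0], [-0.005, -1.0, -0.001]]}
scene tub_rim [([0.63, 0.07, 0.097], 0.83)]
scene mug [([0.623, 0.201, 0.094], 0.85), ([0.444, 0.474, -0.002], 0.28), ([0.421, -0.278, 0.103], 0.19)]
wrist tub_rim []
wrist mug [([0.626, 0.202, 0.092], 0.95)]
```

View pics/c_crop.png

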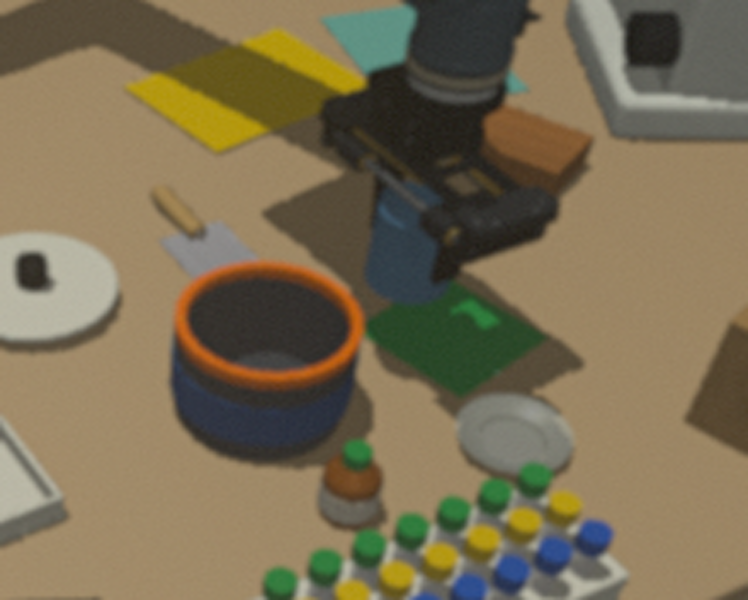

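View pics/c_wrist.png

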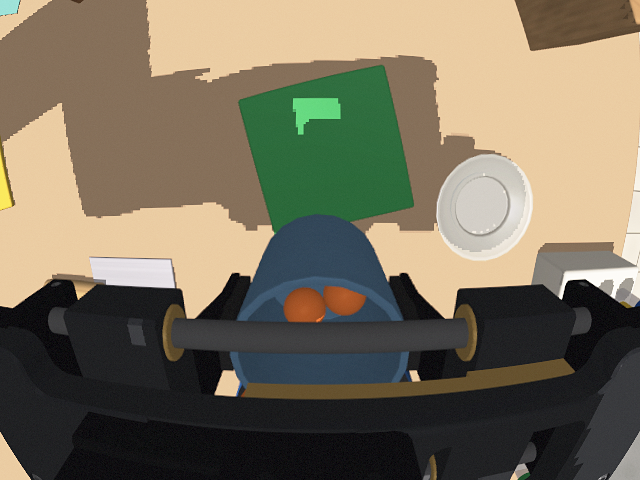

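>>> {"name": "jog_arm", "arguments": {"steps": [{"delta_pos": [3,-10,3],"turn": 0,"fingers": 0},{"delta_pos": [3,-22,3],"turn": 0,"fingers": 0},{"delta_pos": [3,-34,3],"turn": 0,"fingers": 0},{"delta_pos": [3,-40,7],"turn": 0,"fingers": 0},{"delta_pos": [3,-47,11],"turn": 0,"fingers": 0},{"delta_pos": [3,-54,13],"turn": 0,"fingers": 0},{"delta_pos": [3,-62,15],"turn": 0,"fingers": 0},{"delta_pos": [3,-62,15],"turn": 0,"fingers": 0}]}}

```text
time_s: 5.5
position: [0.6321, 0.142, 0.1612]
tcp_rot: [[1.0, 0.005, 0.002], [-0.002, 0.001, 1.0], [0.005, -1.0, 0.001]]
force: [1.8, 3.1, 0.0]
opening: 0.749
```

Run:
```python
from h import *
st();snap("wrist","d_wrist");snap("scene","d_scene")
im=cv2.imread("pics/d_scene.png")[150:350,280:500];cv2.imwrite("pics/d_crop.png",cv2.resize(im,None,fx=3.4,fy=3,interpolation=2))
```

```text
{'time_s': 5.5, 'position': [0.632, 0.142, 0.161], 'force': [1.778, 3.147, 0.017], 'opening': 0.749, 'joint_positions': [2.77, 37.002, 82.882, 0.068, 59.805, 2.841], 'tcp_rot': [[1.0, 0.005, 0.002], [-0.002, 0.001, 1.0], [0.005, -1.0, 0.001]]}
```

View pics/d_crop.png

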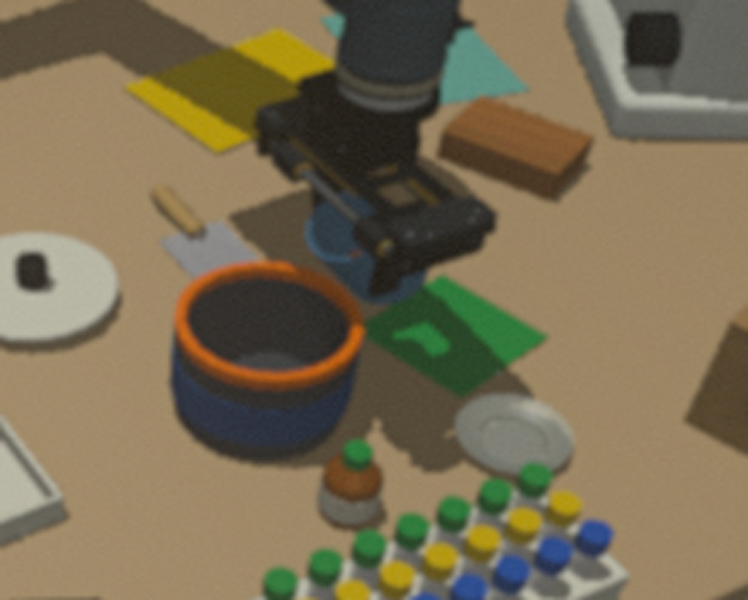

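View pics/d_wrist.png

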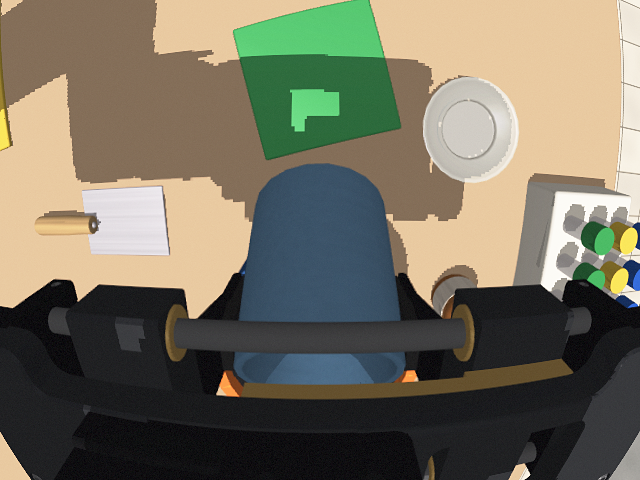

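>>> {"name": "jog_arm", "arguments": {"steps": [{"delta_pos": [-2,-8,-1],"turn": 0,"fingers": 0},{"delta_pos": [-2,-15,-3],"turn": 0,"fingers": 0},{"delta_pos": [-2,-21,-5],"turn": 0,"fingers": 0},{"delta_pos": [-2,-27,-7],"turn": 0,"fingers": 0},{"delta_pos": [-2,-32,-10],"turn": 0,"fingers": 0},{"delta_pos": [-2,-37,-14],"turn": 0,"fingers": 0},{"delta_pos": [-2,-41,-18],"turn": 0,"fingers": 0},{"delta_pos": [-2,-45,-22],"turn": 0,"fingers": 0},{"delta_pos": [-2,-48,-26],"turn": 0,"fingers": 0},{"delta_pos": [-2,-50,-30],"turn": 0,"fingers": 0},{"delta_pos": [-2,-52,-34],"turn": 0,"fingers": 0},{"delta_pos": [-2,-52,-34],"turn": 0,"fingers": 0},{"delta_pos": [-2,-52,-34],"turn": 0,"fingers": 0}]}}

```text
time_s: 6.68
position: [0.6295, 0.0885, 0.1269]
tcp_rot: [[1.0, 0.003, 0.0], [-0.0, -0.004, 1.0], [0.003, -1.0, -0.004]]
force: [2.8, -3.9, 4.7]
opening: 0.738
```

Run:
```python
from h import *
st();snap("wrist","e_wrist");snap("scene","e_scene")
im=cv2.imread("pics/e_scene.png")[150:350,280:500];cv2.imwrite("pics/e_crop.png",cv2.resize(im,None,fx=3.4,fy=3,interpolation=2))
tips("scene","ball0_center")
```

```text
{'time_s': 6.683, 'position': [0.629, 0.088, 0.127], 'force': [2.778, -3.906, 4.675], 'opening': 0.738, 'joint_positions': [-1.967, 38.799, 85.969, -0.239, 55.052, -1.829], 'tcp_rot': [[1.0, 0.003, 0.0], [-0.0, -0.004, 1.0], [0.003, -1.0, -0.004]]}
scene ball0_center [([0.628, 0.07, 0.099], 0.6), ([0.442, -0.17, -0.002], 0.33)]
```

View pics/e_crop.png

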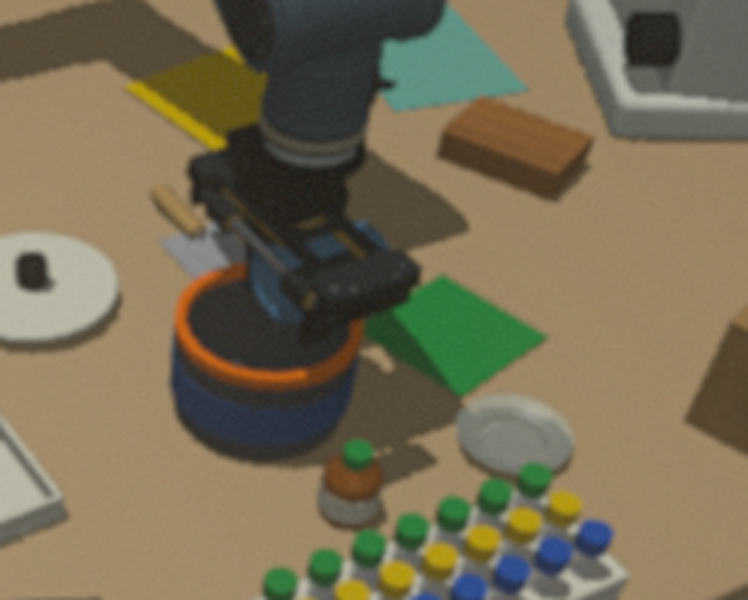

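View pics/e_wrist.png

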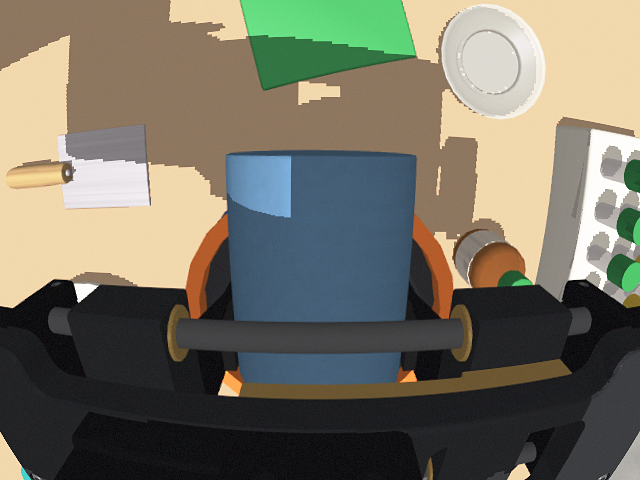

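Run:
```python
from h import *
snap("top","e_top")
im=cv2.imread("pics/e_top.png")[100:250,150:350];cv2.imwrite("pics/e_crop2.png",cv2.resize(im,None,fx=4,fy=4,interpolation=2))
```

```text
(no output)
```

View pics/e_crop2.png

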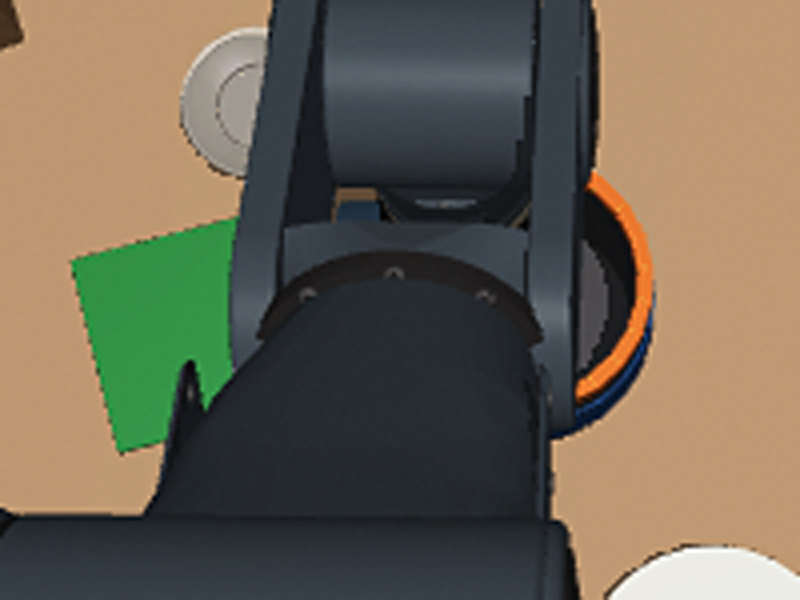

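>>> {"name": "jog_arm", "arguments": {"steps": [{"delta_pos": [0,8,8],"turn": 0,"fingers": 0},{"delta_pos": [0,0,0],"turn": 0,"fingers": 0},{"delta_pos": [0,8,8],"turn": 0,"fingers": 0},{"delta_pos": [0,0,0],"turn": 0,"fingers": 0},{"delta_pos": [0,0,0],"turn": 0,"fingers": 0},{"delta_pos": [0,0,0],"turn": 0,"fingers": 0},{"delta_pos": [0,0,30],"turn": 0,"fingers": 0},{"delta_pos": [0,0,70],"turn": 0,"fingers": 0},{"delta_pos": [0,0,110],"turn": 0,"fingers": 0},{"delta_pos": [0,0,110],"turn": 0,"fingers": 0},{"delta_pos": [0,0,110],"turn": 0,"fingers": 0}]}}

```text
time_s: 7.8
position: [0.6289, 0.0909, 0.2378]
tcp_rot: [[1.0, 0.004, -0.001], [0.001, -0.001, 1.0], [0.004, -1.0, -0.001]]
force: [-0.1, 0.5, -3.6]
opening: 0.737
```

Run:
```python
from h import *
st();snap("wrist","f_wrist");snap("scene","f_scene")
im=cv2.imread("pics/f_scene.png")[150:350,280:500];cv2.imwrite("pics/f_crop.png",cv2.resize(im,None,fx=3.4,fy=3,interpolation=2))
tips("scene","ball0_center")
```

```text
{'time_s': 7.8, 'position': [0.629, 0.091, 0.238], 'force': [-0.103, 0.533, -3.63], 'opening': 0.737, 'joint_positions': [-1.814, 31.056, 80.786, -0.051, 67.904, -1.836], 'tcp_rot': [[1.0, 0.004, -0.001], [0.001, -0.001, 1.0], [0.004, -1.0, -0.001]]}
scene ball0_center []
```

View pics/f_crop.png

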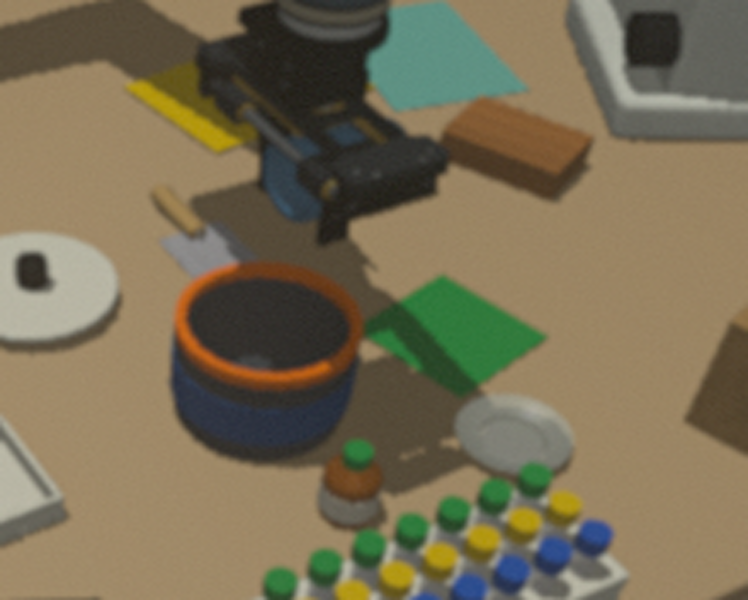

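View pics/f_wrist.png

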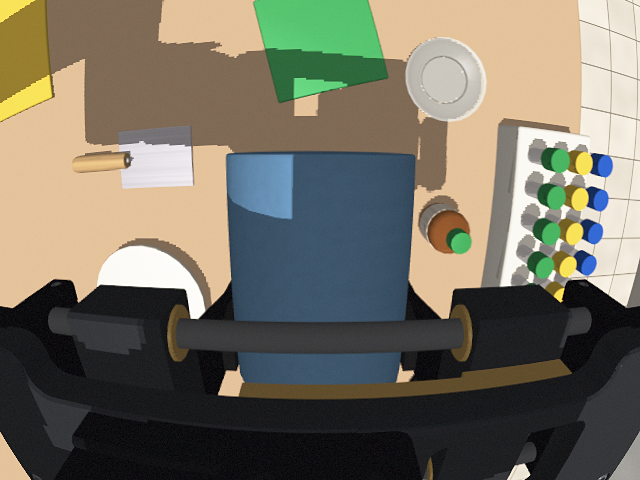

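>>> {"name": "jog_arm", "arguments": {"steps": [{"delta_pos": [0,15,0],"turn": 0,"fingers": 0},{"delta_pos": [0,30,0],"turn": 0,"fingers": 0},{"delta_pos": [0,50,0],"turn": 0,"fingers": 0},{"delta_pos": [0,70,0],"turn": 0,"fingers": 0},{"delta_pos": [0,74,0],"turn": 0,"fingers": 0},{"delta_pos": [0,74,0],"turn": 0,"fingers": 0},{"delta_pos": [0,74,0],"turn": 0,"fingers": 0}]}}

```text
time_s: 8.53
position: [0.6274, 0.1659, 0.2347]
tcp_rot: [[1.0, -0.002, -0.002], [0.002, -0.001, 1.0], [-0.002, -1.0, -0.001]]
force: [-0.3, -0.6, -2.8]
opening: 0.731
```

Run:
```python
from h import *
st();snap("top","g_top")
tips("top","ball0_center","tub_rim")
im=cv2.imread("pics/g_top.png")[100:250,150:350];cv2.imwrite("pics/g_crop2.png",cv2.resize(im,None,fx=4,fy=4,interpolation=2))
```

```text
{'time_s': 8.533, 'position': [0.627, 0.166, 0.235], 'force': [-0.264, -0.616, -2.783], 'opening': 0.731, 'joint_positions': [4.983, 32.442, 78.629, -0.04, 69.025, 4.878], 'tcp_rot': [[1.0, -0.002, -0.002], [0.002, -0.001, 1.0], [-0.002, -1.0, -0.001]]}
top ball0_center []
top tub_rim [([0.627, 0.071, 0.097], 0.77)]
```

View pics/g_crop2.png

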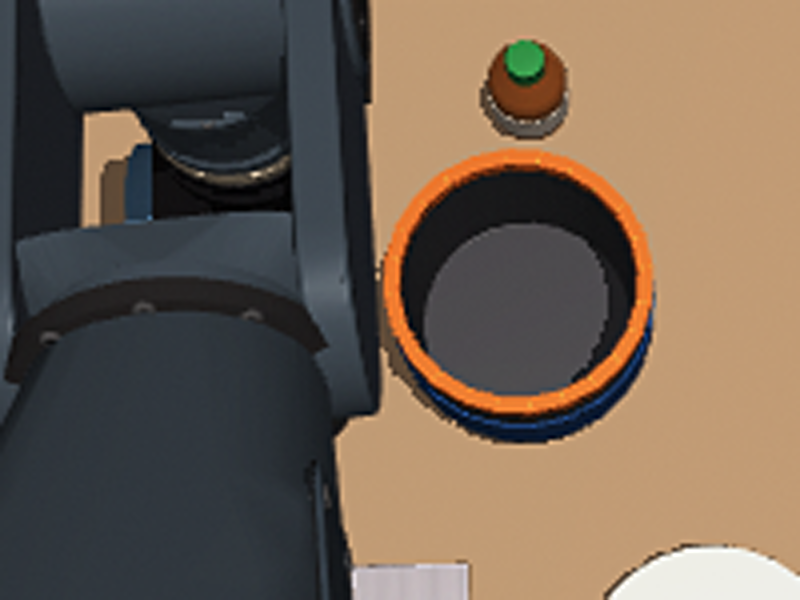

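Run:
```python
from h import *
snap("wrist","g_wrist");tips("wrist","mug","ball0_center")
snap("scene","g_scene");tips("scene","mug","ball0_center")
im=cv2.imread("pics/g_scene.png")[150:300,330:500];cv2.imwrite("pics/g_crop.png",cv2.resize(im,None,fx=4,fy=4,interpolation=2))
```

```text
wrist mug [([0.628, 0.232, 0.248], 0.76), ([0.629, 0.262, 0.002], 0.71)]
wrist ball0_center []
scene mug [([0.624, 0.231, 0.247], 0.77), ([0.762, 0.223, -0.002], 0.18)]
scene ball0_center []
```

View pics/g_crop.png

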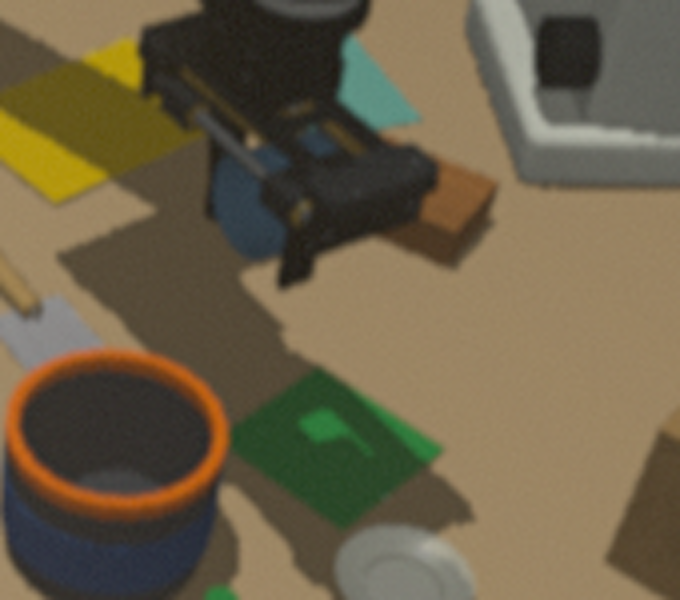

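View pics/g_wrist.png

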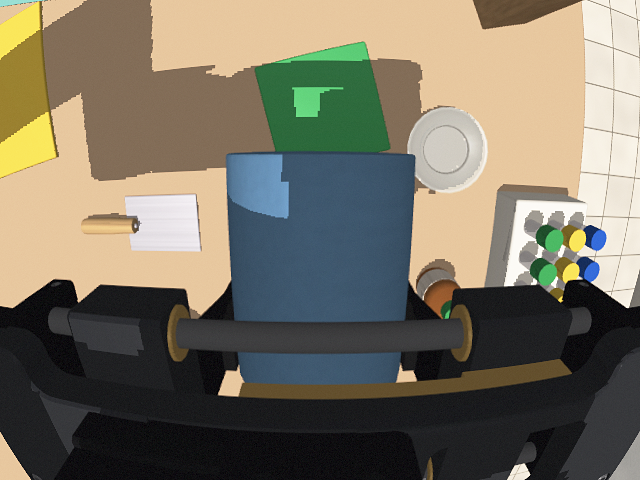

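View pics/g_top.png

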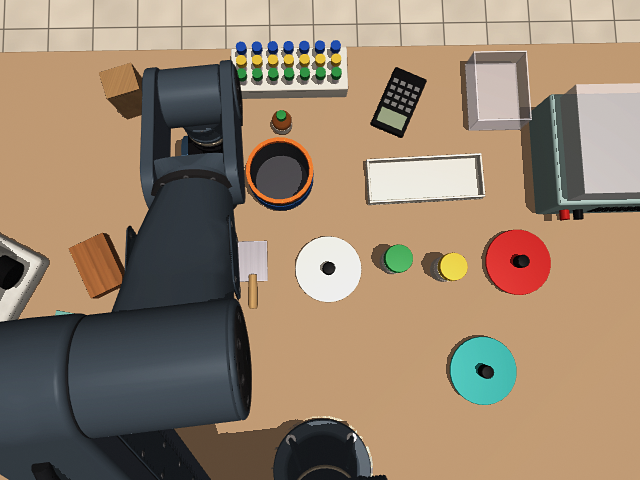

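View pics/g_scene.png

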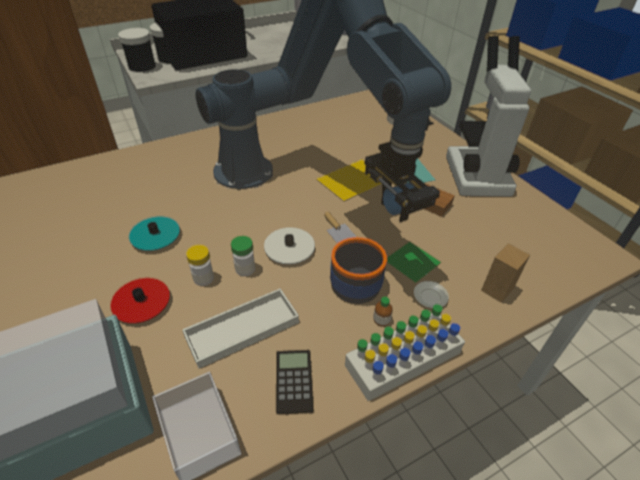

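```bash
cat > fit.py <<'E'
from h import *
from scipy.optimize import minimize
import sys
T=np.linspace(0,2*np.pi,90)
def pts(p):
    x,y,z,th=p # base centre, tilt toward -y
    a=np.array([0,-np.sin(th),np.cos(th)]);e=np.array([1,0,0]);f=np.cross(a,e)
    c=np.array([x,y,z]);r=.033*(np.cos(T)[:,None]*e+np.sin(T)[:,None]*f)
    return np.vstack([c+r,c+.085*a+r])
def prW(P,s):
    i=camera_info("wrist");M=np.array(i['tool_from_camera'])
    q=(np.array(s['tcp_rot']).T@(P-np.array(s['position'])).T).T
    q=(M[:3,:3].T@(q-M[:3,3]).T).T
    f=240/np.tan(np.radians(i['fov_y']/2));rr=np.hypot(q[:,0],q[:,1]);t=np.arctan2(rr,q[:,2])
    return np.c_[i['cx']+f*t*q[:,0]/rr,i['cy']+f*t*q[:,1]/rr]
def prS(P):return np.array([proj("scene",p) for p in P])
def sil(uv):
    m=np.zeros((480,640),np.uint8);cv2.fillConvexPoly(m,cv2.convexHull(np.round(uv*16).astype(np.int32)),1,shift=4);return m.astype(bool)
def fit(s,mw,msk,p0,vis):
    def cost(p):
        a=sil(prW(pts(p),s))&vis;c=(a^(mw&vis)).sum()
        return c+ 1e5*((p[0]-s['position'][0])**2)
    best=None
    for th in np.radians([60,75,90,105,120]):
        r=minimize(cost,[*p0,th],method="Nelder-Mead",options=dict(initial_simplex=np.array([[*p0,th]]+[[*(np.array([*p0,th])+d)] for d in np.diag([.004,.02,.02,.25])]),maxiter=400))
        if best is None or r.fun<best.fun: best=r
        print(np.round(r.x[:3],3),round(np.degrees(r.x[3]),1),r.fun)
    return best
E
python3 - <<'E'
from fit import *
s=st();im=snap("wrist","h_wrist")
h=cv2.cvtColor(im,cv2.COLOR_RGB2HSV)
m=trace("mug","wrist")[0]['mask']
b=(h[...,0]>95)&(h[...,0]<115)&(h[...,1]>90);b[:140]=0
n,l,stt,_=cv2.connectedComponentsWithStats(b.astype(np.uint8));k=1+np.argmax(stt[1:,4]);b=l==k
print(m.sum(),b.sum(),stt[k])
vis=np.zeros((480,640),bool);vis[100:300,100:540]=1;
p=s['position']
r=fit(s,b,None,[p[0],.232,.248],vis)
o=im[:,:,::-1].copy();o[b]=(0,255,0);c=sil(prW(pts(r.x),s)).astype(np.uint8)
cs,_=cv2.findContours(c,0,1);cv2.drawContours(o,cs,-1,(0,0,255),1);cv2.imwrite("pics/h_fit.png",o)
E
```

```text
{'time_s': 8.983, 'position': [0.628, 0.165, 0.236], 'force': [0.311, 0.253, -3.3], 'opening': 0.73, 'joint_positions': [4.853, 32.37, 78.599, -0.002, 69.024, 4.88], 'tcp_rot': [[1.0, 0.0, 0.0], [-0.0, -0.0, 1.0], [0.0, -1.0, -0.0]]}
35847 30598 [  227   151   188   171 30598]
[0.627 0.228 0.247] 76.7 491.0342742764816
[0.627 0.233 0.25 ] 85.9 263.035881845312
[0.628 0.233 0.25 ] 86.0 262.0237945372315
[0.628 0.233 0.25 ] 85.8 255.02289441034026
[0.628 0.233 0.25 ] 85.8 255.02563276433006
```

View pics/h_fit.png

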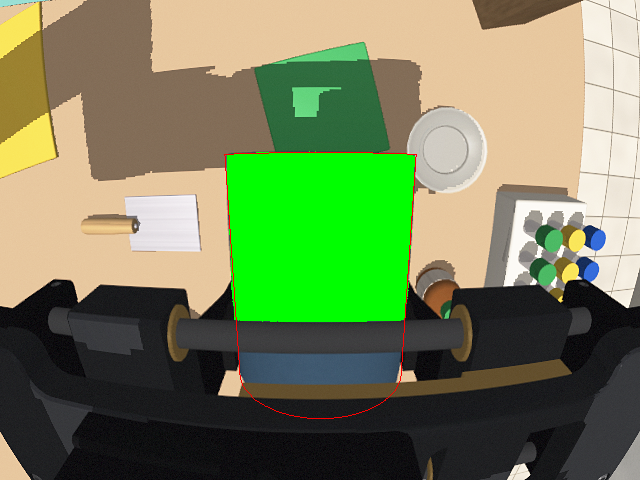

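Run:
```python
from fit import *
R=np.array([[1,0,0],[0,0,1],[0,-1,0.]])
for n,p in [("c",[.625,.204,.143]),("d",[.632,.142,.161]),("e",[.629,.088,.127]),("f",[.629,.091,.238])]:
    im=cv2.imread(f"pics/{n}_wrist.png")
    h=cv2.cvtColor(im,cv2.COLOR_BGR2HSV)
    b=(h[...,0]>95)&(h[...,0]<118)&(h[...,1]>90);b[:, :100]=0;b[:,540:]=0
    N,l,stt,_=cv2.connectedComponentsWithStats(b.astype(np.uint8));k=1+np.argmax(stt[1:,4]);b=l==k
    vis=np.zeros((480,640),bool);vis[100:300,200:440]=1
    s=dict(position=p,tcp_rot=R);print(n,p)
    g={"c":(.20,.095),"d":(.19,.12),"e":(.15,.14),"f":(.155,.25)}[n]
    r=fit(s,b,None,[p[0],*g],vis)
    th=r.x[3];a=np.array([-np.sin(th),np.cos(th)]);w=np.array([p[1],p[2]+.002])-r.x[1:3]
    print("   best h along",w@a*1000,"perp up",(w-(w@a)*a)*1000)
```

```text
c [0.625, 0.204, 0.143]
[0.624 0.199 0.088] -2.1 946.0540791765455
[0.625 0.206 0.11 ] 139.1 1591.0194067891478
[0.624 0.207 0.116] 147.1 1498.0919682912677
[0.623 0.207 0.089] 121.6 2046.264477380572
[0.624 0.206 0.115] 151.5 1476.0775675660482
   best h along 57.45653280040765 perp up [ 2.67802379 -0.09640823]
d [0.632, 0.142, 0.161]
[0.631 0.173 0.12 ] 29.9 140.06998161726446
[0.631 0.173 0.12 ] 29.8 140.06393515486394
[0.631 0.193 0.137] 94.8 2334.140125743005
[0.631 0.189 0.14 ] 103.9 2234.0433128780396
[0.631 0.181 0.144] 122.2 2080.1056055789495
   best h along 52.6754366890064 perp up [-5.20434705 -2.98608428]
e [0.629, 0.088, 0.127]
[0.629 0.155 0.141] 82.5 195.02155815256984Traceback (most recent call last):
  File "<stdin>", line 11, in <module>
  File "fit.py", line 25, in fit
    r=minimize(cost,[*p0,th],method="Nelder-Mead",options=dict(initial_simplex=np.array([[*p0,th]]+[[*(np.array([*p0,th])+d)] for d in np.diag([.004,.02,.02,.25])]),maxiter=400))
    res = _minimize_neldermead(fun, x0, args, callback, bounds=bounds,
                               **options)
    fxcc = func(xcc)
    fx = function(np.copy(x), *(wrapper_args + args))
  File "fit.py", line 21, in cost
    a=sil(prW(pts(p),s))&vis;c=(a^(mw&vis)).sum()
          ~~~^^^^^^^^^^
  File "fit.py", line 11, in prW
    i=camera_info("wrist");M=np.array(i['tool_from_camera'])
ValueError: time passes only in moves, steps and waits
```

>>> {"name": "jog_arm", "arguments": {"steps": [{"delta_pos": [1,-30,0],"turn": 0,"fingers": 0},{"delta_pos": [1,-60,0],"turn": 0,"fingers": 0},{"delta_pos": [1,-84,0],"turn": 0,"fingers": 0},{"delta_pos": [1,-84,-30],"turn": 0,"fingers": 0},{"delta_pos": [1,-84,-60],"turn": 0,"fingers": 0},{"delta_pos": [1,-84,-90],"turn": 0,"fingers": 0},{"delta_pos": [1,-84,-100],"turn": 0,"fingers": 0},{"delta_pos": [1,-84,-104],"turn": 0,"fingers": 0},{"delta_pos": [1,-84,-106],"turn": 0,"fingers": 0},{"delta_pos": [1,-84,-108],"turn": 0,"fingers": 0},{"delta_pos": [1,-84,-108],"turn": 0,"fingers": 0}]}}

```text
time_s: 10.0
position: [0.6302, 0.0814, 0.129]
tcp_rot: [[1.0, 0.003, -0.001], [0.001, -0.0, 1.0], [0.003, -1.0, -0.0]]
force: [0.3, 0.3, -2.0]
opening: 0.732
```

```bash
python3 - <<'E'
s=open('fit.py').read()
s=s.replace('T=np.linspace','CI=camera_info("wrist")\nT=np.linspace').replace('i=camera_info("wrist")','i=CI').replace("[60,75,90,105,120]","[30,75,100]")
s+='''
def mugfit(name,g,out=True):
    s=read_state();im=snap("wrist",name);h=cv2.cvtColor(im,cv2.COLOR_RGB2HSV);p=s['position']
    b=(h[...,0]>95)&(h[...,0]<118)&(h[...,1]>90);b[:, :100]=0;b[:,540:]=0
    N,l,stt,_=cv2.connectedComponentsWithStats(b.astype(np.uint8));k=1+np.argmax(stt[1:,4]);b=l==k
    vis=np.zeros((480,640),bool);vis[60:300,200:440]=1
    r=fit(s,b,None,[p[0],p[1]+g[0],p[2]+g[1]],vis)
    th=r.x[3];a=np.array([-np.sin(th),np.cos(th)]);w=np.array([p[1],p[2]+.002])-r.x[1:3]
    print("tilt",np.degrees(th),"h along",w@a*1000,"axis above pivot (y,z)",-(w-(w@a)*a)*1000)
    return r
'''
open('fit.py','w').write(s)
E
python3 - <<'E'
from fit import *
st();mugfit("i_wrist",(.067,.014))
E
```

```text
{'time_s': 10.0, 'position': [0.63, 0.081, 0.129], 'force': [0.263, 0.342, -2.045], 'opening': 0.732, 'joint_positions': [-2.7, 38.611, 85.951, 0.002, 55.257, -2.741], 'tcp_rot': [[1.0, 0.003, -0.001], [0.001, -0.0, 1.0], [0.003, -1.0, -0.0]]}
[0.629 0.148 0.143] 82.6 213.05156832953028
[0.629 0.149 0.144] 84.0 239.0523566407071
[0.63  0.15  0.144] 85.6 313.0439859928965
tilt 82.57433644015573 h along 64.63505254384204 axis above pivot (y,z) [ 2.66548335 20.45135954]
```

>>> {"name": "jog_arm", "arguments": {"steps": [{"delta_pos": [0,0,-2],"turn": 0,"fingers": 0},{"delta_pos": [0,0,-3],"turn": 0,"fingers": 0},{"delta_pos": [0,0,-4],"turn": 0,"fingers": 0},{"delta_pos": [0,0,-4],"turn": 0,"fingers": 0}]}}

```text
time_s: 10.38
position: [0.6304, 0.0802, 0.1254]
tcp_rot: [[1.0, 0.004, -0.0], [0.0, -0.002, 1.0], [0.004, -1.0, -0.002]]
force: [0.1, -4.2, 5.7]
opening: 0.734
```

>>> {"name": "jog_arm", "arguments": {"steps": [{"delta_pos": [0,0,-1],"turn": 0,"fingers": 0},{"delta_pos": [0,0,-2],"turn": 0,"fingers": 0},{"delta_pos": [0,0,-2],"turn": 0,"fingers": 0}]}}

```text
time_s: 10.63
position: [0.6306, 0.08, 0.1235]
tcp_rot: [[1.0, 0.004, -0.0], [0.0, -0.002, 1.0], [0.004, -1.0, -0.002]]
force: [-0.2, -4.6, 5.9]
opening: 0.737
```

Run:
```python
from fit import *
st();mugfit("j_wrist",(.067,.014))
```

```text
{'time_s': 10.633, 'position': [0.631, 0.08, 0.123], 'force': [-0.194, -4.586, 5.922], 'opening': 0.737, 'joint_positions': [-2.791, 39.041, 86.149, -0.106, 54.57, -2.743], 'tcp_rot': [[1.0, 0.004, -0.0], [0.0, -0.002, 1.0], [0.004, -1.0, -0.002]]}
[0.63  0.147 0.14 ] 80.7 255.0816934428735
[0.63  0.148 0.141] 81.9 259.0714432553131
[0.63  0.148 0.144] 90.7 332.1004020615358
tilt 80.65073150103697 h along 63.99006284111784 axis above pivot (y,z) [ 4.11748755 25.00913217]
```

>>> {"name": "jog_arm", "arguments": {"steps": [{"delta_pos": [0,0,-1],"turn": 0,"fingers": 0},{"delta_pos": [0,0,-2],"turn": 0,"fingers": 0},{"delta_pos": [0,0,-3],"turn": 0,"fingers": 0},{"delta_pos": [0,0,-3],"turn": 0,"fingers": 0}]}}

```text
time_s: 11.02
position: [0.6308, 0.0797, 0.1206]
tcp_rot: [[1.0, 0.005, -0.0], [0.0, -0.002, 1.0], [0.005, -1.0, -0.002]]
force: [-0.7, -4.6, 5.5]
opening: 0.735
```

>>> {"name": "jog_arm", "arguments": {"steps": [{"delta_pos": [0,0,-1],"turn": 0,"fingers": 0},{"delta_pos": [0,0,-2],"turn": 0,"fingers": 0},{"delta_pos": [0,0,-3],"turn": 0,"fingers": 0},{"delta_pos": [0,0,-3],"turn": 0,"fingers": 0}]}}

```text
time_s: 11.35
position: [0.631, 0.0793, 0.1178]
tcp_rot: [[1.0, 0.005, -0.0], [0.0, -0.003, 1.0], [0.005, -1.0, -0.003]]
force: [-0.3, -5.4, 6.2]
opening: 0.734
```

Run:
```python
from fit import *
st();mugfit("k_wrist",(.067,.014));snap("scene","k_scene")
im=cv2.imread("pics/k_scene.png")[170:310,310:480];cv2.imwrite("pics/k_crop.png",cv2.resize(im,None,fx=4,fy=4,interpolation=2))
```

```text
{'time_s': 11.35, 'position': [0.631, 0.079, 0.118], 'force': [-0.315, -5.378, 6.178], 'opening': 0.734, 'joint_positions': [-2.825, 39.495, 86.319, -0.177, 53.9, -2.742], 'tcp_rot': [[1.0, 0.005, -0.0], [0.0, -0.003, 1.0], [0.005, -1.0, -0.003]]}
[0.63  0.145 0.138] 75.0 673.1095944727498
[0.63  0.147 0.139] 78.4 724.1256494103736
[0.63  0.148 0.144] 96.1 357.0952366811971
tilt 96.1131506304561 h along 70.42443823649297 axis above pivot (y,z) [-1.78431059 16.66002436]
```

View pics/k_wrist.png

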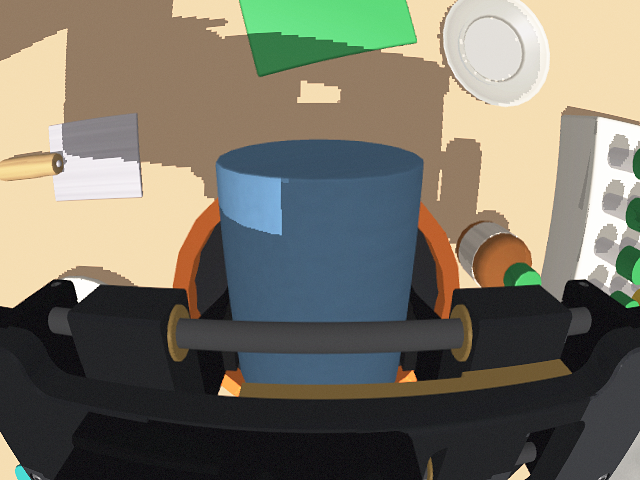

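View pics/k_crop.png

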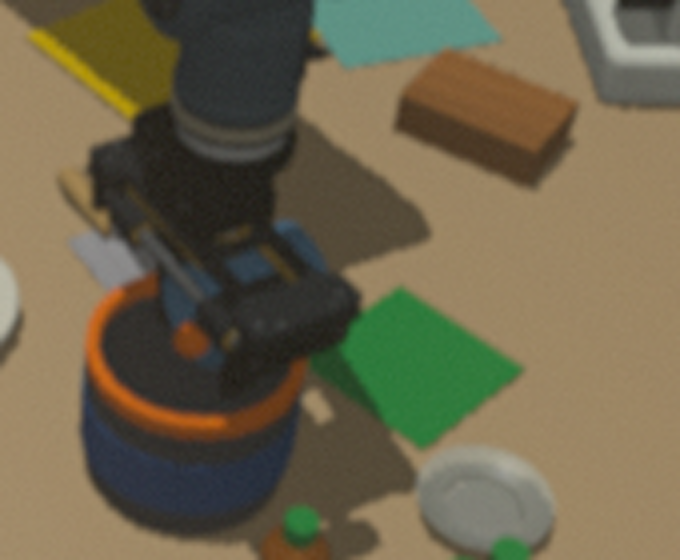

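>>> {"name": "jog_arm", "arguments": {"steps": [{"delta_pos": [0,0,-1],"turn": 0,"fingers": 0},{"delta_pos": [0,0,-2],"turn": 0,"fingers": 0},{"delta_pos": [0,0,-3],"turn": 0,"fingers": 0},{"delta_pos": [0,0,-4],"turn": 0,"fingers": 0},{"delta_pos": [0,0,-4],"turn": 0,"fingers": 0}]}}

```text
time_s: 11.87
position: [0.6311, 0.0789, 0.1139]
tcp_rot: [[1.0, 0.005, -0.001], [0.001, -0.003, 1.0], [0.005, -1.0, -0.003]]
force: [0.1, -6.7, 7.4]
opening: 0.736
```

>>> {"name": "jog_arm", "arguments": {"steps": [{"delta_pos": [0,0,-1],"turn": 0,"fingers": 0},{"delta_pos": [0,0,-2],"turn": 0,"fingers": 0},{"delta_pos": [0,0,-2],"turn": 0,"fingers": 0},{"delta_pos": [0,0,-2],"turn": 0,"fingers": 0},{"delta_pos": [0,0,-2],"turn": 0,"fingers": 0},{"delta_pos": [0,0,-2],"turn": 0,"fingers": 0},{"delta_pos": [0,0,-2],"turn": 0,"fingers": 0}]}}

```text
time_s: 12.45
position: [0.6312, 0.0788, 0.112]
tcp_rot: [[1.0, 0.005, -0.001], [0.001, -0.004, 1.0], [0.005, -1.0, -0.004]]
force: [0.4, -8.1, 6.8]
opening: 0.733
```

Run:
```python
from fit import *
st();mugfit("l_wrist",(.067,.024));snap("scene","l_scene")
im=cv2.imread("pics/l_scene.png")[170:310,310:480];cv2.imwrite("pics/l_crop.png",cv2.resize(im,None,fx=4,fy=4,interpolation=2))
```

```text
{'time_s': 12.45, 'position': [0.631, 0.079, 0.112], 'force': [0.444, -8.112, 6.809], 'opening': 0.733, 'joint_positions': [-2.849, 39.951, 86.493, -0.233, 53.244, -2.744], 'tcp_rot': [[1.0, 0.005, -0.001], [0.001, -0.004, 1.0], [0.005, -1.0, -0.004]]}
[0.63  0.143 0.136] 70.1 1193.1706749881173
[0.63  0.146 0.137] 74.4 1257.121817527745
[0.63  0.146 0.145] 101.7 370.10398970515894
tilt 101.72316622211163 h along 72.32086964752135 axis above pivot (y,z) [-3.45163967 16.63346643]
```

View pics/l_crop.png

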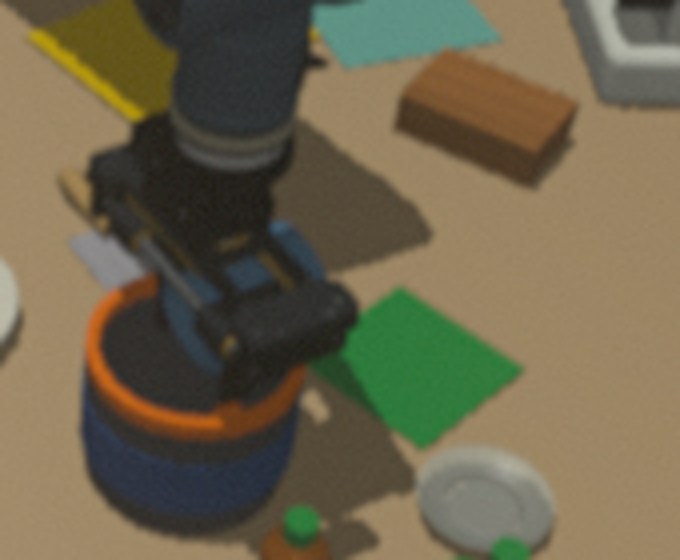

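View pics/l_wrist.png

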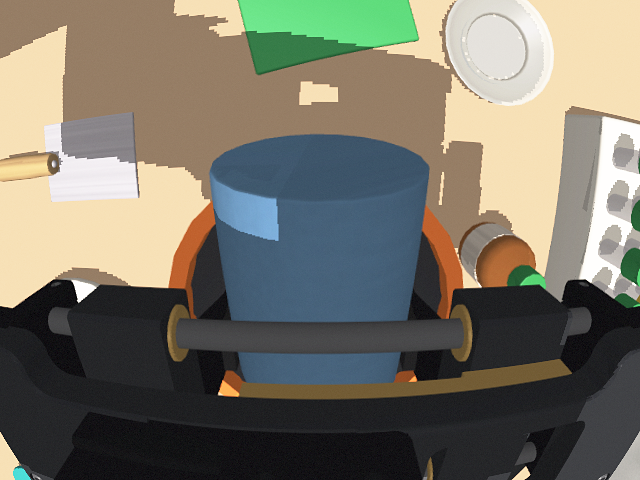

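>>> {"name": "jog_arm", "arguments": {"steps": [{"delta_pos": [0,0,0],"turn": 0,"fingers": 0},{"delta_pos": [0,0,0],"turn": 0,"fingers": 0},{"delta_pos": [0,0,0],"turn": 0,"fingers": 0},{"delta_pos": [0,0,30],"turn": 0,"fingers": 0},{"delta_pos": [0,0,60],"turn": 0,"fingers": 0},{"delta_pos": [0,0,95],"turn": 0,"fingers": 0},{"delta_pos": [0,0,126],"turn": 0,"fingers": 0},{"delta_pos": [0,20,126],"turn": 0,"fingers": 0},{"delta_pos": [0,50,126],"turn": 0,"fingers": 0},{"delta_pos": [0,86,126],"turn": 0,"fingers": 0},{"delta_pos": [0,86,126],"turn": 0,"fingers": 0},{"delta_pos": [0,86,126],"turn": 0,"fingers": 0}]}}

```text
time_s: 13.55
position: [0.6283, 0.1694, 0.2356]
tcp_rot: [[1.0, -0.0, -0.004], [0.004, 0.0, 1.0], [-0.0, -1.0, 0.0]]
force: [-0.9, -0.4, -1.9]
opening: 0.738
```

Run:
```python
from fit import *
st();snap("top","m_top");tips("top","ball0_center")
im=cv2.imread("pics/m_top.png")[100:250,150:350];cv2.imwrite("pics/m_crop2.png",cv2.resize(im,None,fx=4,fy=4,interpolation=2))
mugfit("m_wrist",(.067,.024))
```

```text
{'time_s': 13.55, 'position': [0.628, 0.169, 0.236], 'force': [-0.858, -0.381, -1.851], 'opening': 0.738, 'joint_positions': [5.263, 32.492, 78.374, 0.019, 69.14, 5.034], 'tcp_rot': [[1.0, -0.0, -0.004], [0.004, 0.0, 1.0], [-0.0, -1.0, 0.0]]}
top ball0_center [([0.627, 0.12, 0.021], 0.58), ([0.626, 0.024, 0.018], 0.48)]
[0.628 0.232 0.257] 71.3 1114.0563605060108
[0.628 0.232 0.258] 72.0 1108.1140422554727
[0.628 0.235 0.266] 100.2 291.0874502463678
tilt 100.19104633783402 h along 71.68971648643158 axis above pivot (y,z) [-2.90210818 16.14371375]
```

View pics/m_crop2.png

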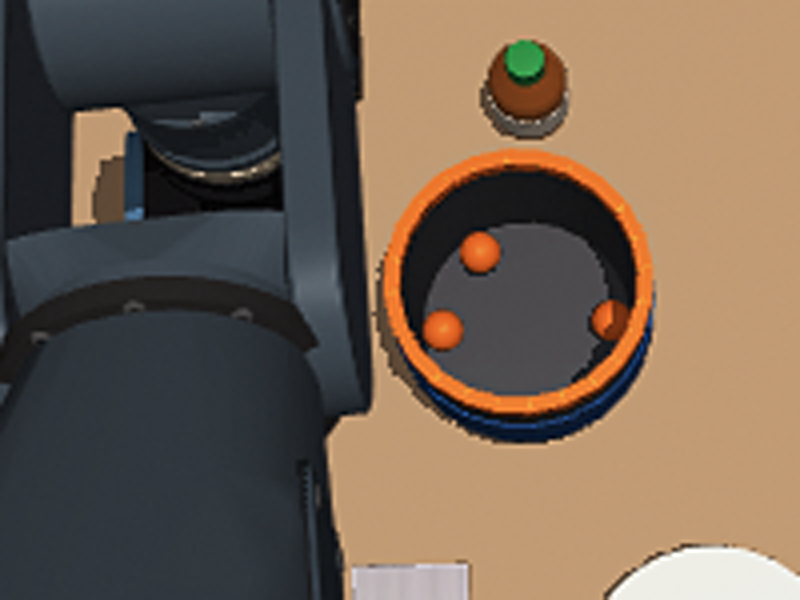

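>>> {"name": "jog_arm", "arguments": {"steps": [{"delta_pos": [1,30,0],"turn": 0,"fingers": 0},{"delta_pos": [1,63,0],"turn": 0,"fingers": 0},{"delta_pos": [1,63,-40],"turn": 0,"fingers": 0},{"delta_pos": [1,63,-80],"turn": 0,"fingers": 0},{"delta_pos": [1,63,-120],"turn": 0,"fingers": 0},{"delta_pos": [1,63,-160],"turn": 0,"fingers": 0},{"delta_pos": [1,63,-190],"turn": 0,"fingers": 0},{"delta_pos": [1,63,-200],"turn": 0,"fingers": 0},{"delta_pos": [1,63,-206],"turn": 0,"fingers": 0},{"delta_pos": [1,63,-209],"turn": 0,"fingers": 0},{"delta_pos": [1,63,-209],"turn": 0,"fingers": 0},{"delta_pos": [1,63,-209],"turn": 0,"fingers": 0}]}}

```text
time_s: 14.7
position: [0.6318, 0.2303, 0.0288]
tcp_rot: [[1.0, 0.004, -0.0], [0.0, 0.001, 1.0], [0.004, -1.0, 0.001]]
force: [0.4, -0.3, -2.1]
opening: 0.736
```

Run:
```python
from fit import *
st();mugfit("n_wrist",(.067,.024))
```

```text
{'time_s': 14.7, 'position': [0.632, 0.23, 0.029], 'force': [0.436, -0.306, -2.085], 'opening': 0.736, 'joint_positions': [10.53, 48.833, 82.397, 0.001, 48.527, 10.529], 'tcp_rot': [[1.0, 0.004, -0.0], [0.0, 0.001, 1.0], [0.004, -1.0, 0.001]]}
[0.631 0.295 0.052] 71.4 1099.1052856026693
[0.631 0.295 0.051] 71.6 1116.1364202556113
[0.631 0.298 0.06 ] 100.3 287.1238053997617
tilt 100.32941575293512 h along 71.72573219726776 axis above pivot (y,z) [-2.96107564 16.24632961]
```

View pics/n_wrist.png

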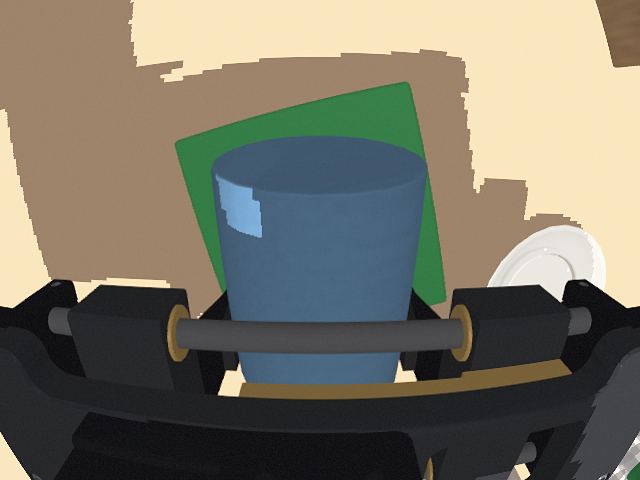

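>>> {"name": "jog_arm", "arguments": {"steps": [{"delta_pos": [0,0,-2],"turn": 0,"fingers": 0},{"delta_pos": [0,0,-4],"turn": 0,"fingers": 0},{"delta_pos": [0,0,-4],"turn": 0,"fingers": 0},{"delta_pos": [0,0,-4],"turn": 0,"fingers": 80},{"delta_pos": [0,0,-4],"turn": 0,"fingers": 84},{"delta_pos": [0,0,-4],"turn": 0,"fingers": 84},{"delta_pos": [0,0,-4],"turn": 0,"fingers": 84},{"delta_pos": [0,0,-4],"turn": 0,"fingers": 84},{"delta_pos": [0,0,-4],"turn": 0,"fingers": 84}]}}

```text
time_s: 15.5
position: [0.63, 0.2303, 0.0226]
tcp_rot: [[1.0, 0.0, -0.0], [0.0, 0.0, 1.0], [0.0, -1.0, 0.0]]
force: [-0.5, -0.6, -0.5]
opening: 0.839
```

Run:
```python
from fit import *
st();mugfit("o_wrist",(.067,.01))
```

```text
{'time_s': 15.5, 'position': [0.63, 0.23, 0.023], 'force': [-0.492, -0.56, -0.545], 'opening': 0.839, 'joint_positions': [10.552, 49.322, 82.541, 0.003, 48.13, 10.529], 'tcp_rot': [[1.0, 0.0, -0.0], [0.0, 0.0, 1.0], [0.0, -1.0, 0.0]]}
[0.625 0.301 0.036] 84.2 225.1267847778807
[0.625 0.301 0.036] 84.6 228.14300468203518
[0.625 0.301 0.038] 89.4 305.08270483996426
tilt 84.20499038227399 h along 68.81633080083407 axis above pivot (y,z) [ 1.87437541 18.46888183]
```

View pics/o_wrist.png

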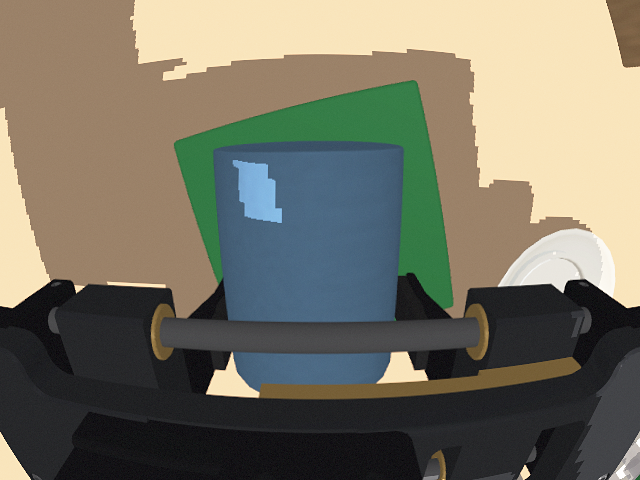

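>>> {"name": "jog_arm", "arguments": {"steps": [{"delta_pos": [-5,10,7],"turn": 0,"fingers": 84},{"delta_pos": [-5,20,14],"turn": 0,"fingers": 84},{"delta_pos": [-5,29,20],"turn": 0,"fingers": 84},{"delta_pos": [-5,29,20],"turn": 0,"fingers": 84},{"delta_pos": [-5,29,20],"turn": 0,"fingers": 0},{"delta_pos": [-5,29,20],"turn": 0,"fingers": 0},{"delta_pos": [-5,29,20],"turn": 0,"fingers": 0},{"delta_pos": [-5,29,20],"turn": 0,"fingers": 0},{"delta_pos": [-5,29,20],"turn": 0,"fingers": 0},{"delta_pos": [-5,29,40],"turn": 0,"fingers": 0},{"delta_pos": [-5,29,40],"turn": 0,"fingers": 0}]}}

```text
time_s: 16.47
position: [0.6267, 0.2589, 0.0643]
tcp_rot: [[1.0, 0.004, -0.0], [0.0, 0.0, 1.0], [0.004, -1.0, 0.0]]
force: [2.0, -0.2, -0.6]
opening: 0.76
```

Run:
```python
from fit import *
st();mugfit("p_wrist",(.042,-.006))
```

```text
{'time_s': 16.467, 'position': [0.627, 0.259, 0.064], 'force': [1.958, -0.201, -0.57], 'opening': 0.76, 'joint_positions': [13.049, 46.284, 80.947, -0.065, 52.539, 13.067], 'tcp_rot': [[1.0, 0.004, -0.0], [0.0, 0.0, 1.0], [0.004, -1.0, 0.0]]}
[0.626 0.296 0.05 ] 64.2 311.09858327186777
[0.625 0.3   0.057] 89.4 212.18890377154784
[0.625 0.299 0.057] 89.9 211.1684910376834
tilt 89.89622054481383 h along 40.50336759311872 axis above pivot (y,z) [-0.0162219 -8.955967 ]
```

View pics/p_wrist.png

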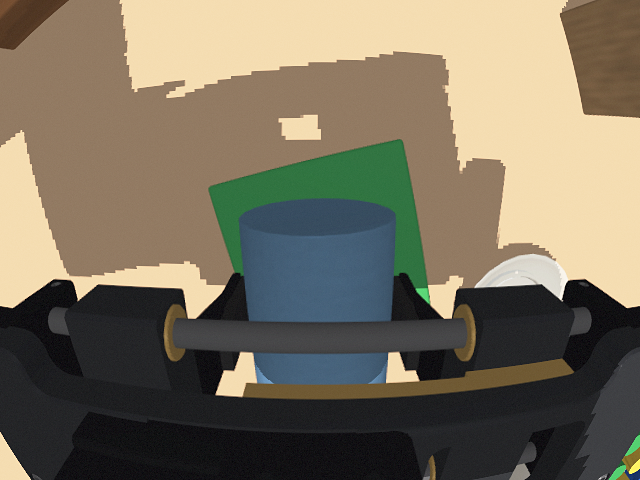

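>>> {"name": "jog_arm", "arguments": {"steps": [{"delta_pos": [2,0,40],"turn": 0,"fingers": 0},{"delta_pos": [4,0,80],"turn": 0,"fingers": 0},{"delta_pos": [4,-10,112],"turn": 0,"fingers": 0},{"delta_pos": [4,-40,112],"turn": 0,"fingers": 0},{"delta_pos": [4,-70,112],"turn": 0,"fingers": 0},{"delta_pos": [4,-82,112],"turn": 0,"fingers": 0},{"delta_pos": [4,-82,100],"turn": 0,"fingers": 0},{"delta_pos": [4,-82,92],"turn": 0,"fingers": 0},{"delta_pos": [4,-82,87],"turn": 0,"fingers": 0},{"delta_pos": [4,-76,80],"turn": 0,"fingers": 0},{"delta_pos": [4,-71,73],"turn": 0,"fingers": 0},{"delta_pos": [4,-71,73],"turn": 0,"fingers": 0}]}}

```text
time_s: 17.52
position: [0.6291, 0.1904, 0.134]
tcp_rot: [[1.0, 0.0, -0.003], [0.003, 0.001, 1.0], [0.0, -1.0, 0.001]]
force: [0.7, 1.4, 1.0]
opening: 0.754
```

Run:
```python
from fit import *
st();mugfit("q_wrist",(.042,-.006))
```

```text
{'time_s': 17.517, 'position': [0.629, 0.19, 0.134], 'force': [0.75, 1.365, 1.001], 'opening': 0.754, 'joint_positions': [7.104, 39.712, 82.234, 0.035, 58.026, 6.928], 'tcp_rot': [[1.0, 0.0, -0.003], [0.003, 0.001, 1.0], [0.0, -1.0, 0.001]]}
[0.627 0.226 0.111] 65.8 279.3665836465941
[0.628 0.229 0.117] 85.8 425.2548655017219
[0.628 0.231 0.116] 82.9 419.2501878257421
tilt 65.80749888300754 h along 42.37776484293134 axis above pivot (y,z) [-3.47819286 -7.74203998]
```

View pics/q_wrist.png

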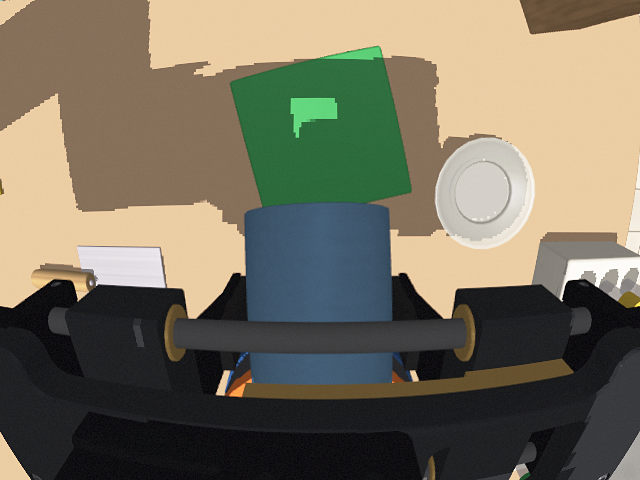

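>>> {"name": "jog_arm", "arguments": {"steps": [{"delta_pos": [0,4,-7],"turn": 0,"fingers": 0},{"delta_pos": [0,6,-14],"turn": 0,"fingers": 0},{"delta_pos": [0,7,-21],"turn": 0,"fingers": 0},{"delta_pos": [0,8,-28],"turn": 0,"fingers": 0},{"delta_pos": [0,7,-35],"turn": 0,"fingers": 0},{"delta_pos": [0,6,-42],"turn": 0,"fingers": 0},{"delta_pos": [0,6,-42],"turn": 0,"fingers": 0},{"delta_pos": [0,6,-42],"turn": 0,"fingers": 0}]}}

```text
time_s: 18.23
position: [0.6306, 0.1953, 0.0932]
tcp_rot: [[1.0, 0.004, -0.0], [0.0, 0.002, 1.0], [0.004, -1.0, 0.002]]
force: [3.5, 3.6, 0.6]
opening: 0.734
```

Run:
```python
from fit import *
st();mugfit("r_wrist",(.022,-.036))
```

```text
{'time_s': 18.233, 'position': [0.631, 0.195, 0.093], 'force': [3.525, 3.578, 0.568], 'opening': 0.734, 'joint_positions': [7.483, 42.926, 83.209, 0.123, 53.64, 7.409], 'tcp_rot': [[1.0, 0.004, -0.0], [0.0, 0.002, 1.0], [0.004, -1.0, 0.002]]}
[0.63  0.212 0.05 ] 25.3 82.0651809621726
[0.629 0.211 0.072] 153.2 805.1791642622397
[0.629 0.218 0.066] 124.6 1065.149834740072
tilt 25.296779182168073 h along 47.82893875931811 axis above pivot (y,z) [-3.88890092 -1.8380076 ]
```

View pics/r_wrist.png

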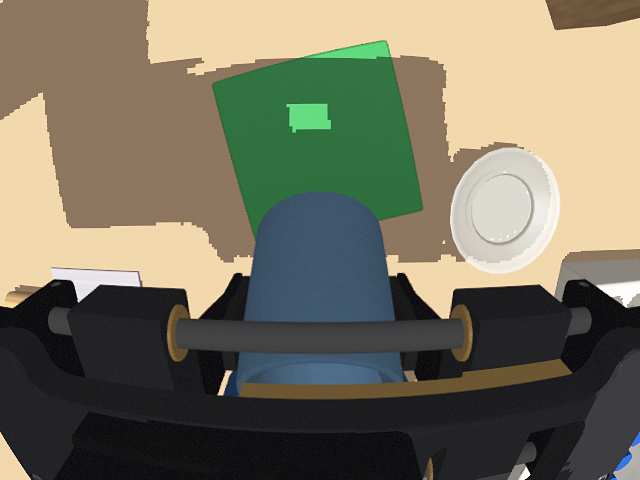

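>>> {"name": "jog_arm", "arguments": {"steps": [{"delta_pos": [-1,-3,-7],"turn": 0,"fingers": 0},{"delta_pos": [-1,-6,-13],"turn": 0,"fingers": 0},{"delta_pos": [-1,-9,-17],"turn": 0,"fingers": 0},{"delta_pos": [-1,-11,-17],"turn": 0,"fingers": 0},{"delta_pos": [-1,-11,-17],"turn": 0,"fingers": 0}]}}

```text
time_s: 18.7
position: [0.6307, 0.187, 0.0771]
tcp_rot: [[1.0, 0.007, 0.001], [-0.002, 0.007, 1.0], [0.007, -1.0, 0.007]]
force: [5.7, 13.1, 0.7]
opening: 0.736
```

Run:
```python
from fit import *
st();mugfit("s_wrist",(.01,-.046))
```

```text
{'time_s': 18.7, 'position': [0.631, 0.187, 0.077], 'force': [5.719, 13.095, 0.73], 'opening': 0.736, 'joint_positions': [6.643, 43.981, 84.176, 0.444, 51.391, 6.453], 'tcp_rot': [[1.0, 0.007, 0.001], [-0.002, 0.007, 1.0], [0.007, -1.0, 0.007]]}
[0.63  0.193 0.029] 9.7 58.047866707016546
[0.629 0.198 0.034] 131.4 1290.4721802018378
[0.63  0.196 0.052] 153.3 598.0486385931113
tilt 9.651057827896544 h along 50.02474435576821 axis above pivot (y,z) [-2.66790132 -0.45368755]
```

>>> {"name": "jog_arm", "arguments": {"steps": [{"delta_pos": [-1,15,5],"turn": 0,"fingers": 0},{"delta_pos": [-1,40,10],"turn": 0,"fingers": 0},{"delta_pos": [-1,73,10],"turn": 0,"fingers": 0},{"delta_pos": [-1,73,0],"turn": 0,"fingers": 0},{"delta_pos": [-1,73,-10],"turn": 0,"fingers": 0},{"delta_pos": [-1,73,-16],"turn": 0,"fingers": 0},{"delta_pos": [-1,73,-20],"turn": 0,"fingers": 0},{"delta_pos": [-1,73,-23],"turn": 0,"fingers": 0},{"delta_pos": [-1,73,-23],"turn": 0,"fingers": 0}]}}

```text
time_s: 19.5
position: [0.6246, 0.2549, 0.0542]
tcp_rot: [[1.0, -0.007, 0.002], [-0.002, -0.001, 1.0], [-0.007, -1.0, -0.001]]
force: [-4.7, 0.1, 8.7]
opening: 0.734
```

Run:
```python
from fit import *
st();mugfit("t_wrist",(.01,-.046))
```

```text
{'time_s': 19.5, 'position': [0.625, 0.255, 0.054], 'force': [-4.702, 0.062, 8.709], 'opening': 0.734, 'joint_positions': [12.721, 47.056, 81.203, 0.038, 52.123, 12.8], 'tcp_rot': [[1.0, -0.007, 0.002], [-0.002, -0.001, 1.0], [-0.007, -1.0, -0.001]]}
[0.624 0.261 0.01 ] 9.7 85.10593094118742
[0.623 0.264 0.028] 151.3 596.1389597357603
[0.624 0.263 0.029] 157.1 582.0972719376638
tilt 9.726700526004151 h along 46.96291065225454 axis above pivot (y,z) [-2.10442289 -0.36072501]
```

View pics/t_wrist.png

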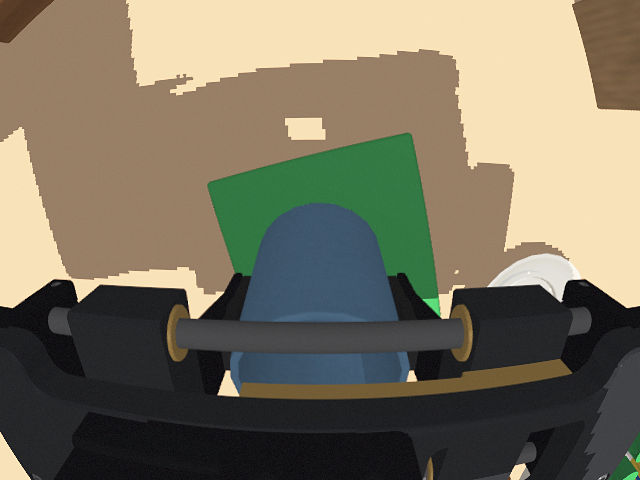

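>>> {"name": "jog_arm", "arguments": {"steps": [{"delta_pos": [2,0,0],"turn": 0,"fingers": 78},{"delta_pos": [2,0,0],"turn": 0,"fingers": 82},{"delta_pos": [2,0,0],"turn": 0,"fingers": 90},{"delta_pos": [2,0,0],"turn": 0,"fingers": 100},{"delta_pos": [2,0,0],"turn": 0,"fingers": 100},{"delta_pos": [2,0,0],"turn": 0,"fingers": 100},{"delta_pos": [2,0,0],"turn": 0,"fingers": 100},{"delta_pos": [2,0,20],"turn": 0,"fingers": 100},{"delta_pos": [2,0,50],"turn": 0,"fingers": 100},{"delta_pos": [2,0,90],"turn": 0,"fingers": 100},{"delta_pos": [2,0,130],"turn": 0,"fingers": 100},{"delta_pos": [2,0,150],"turn": 0,"fingers": 100}]}}

```text
time_s: 20.55
position: [0.6312, 0.2569, 0.209]
tcp_rot: [[1.0, 0.008, -0.001], [0.001, 0.002, 1.0], [0.008, -1.0, 0.002]]
force: [1.4, 0.3, 0.3]
opening: 1.001
```

Run:
```python
from fit import *
st();snap("wrist","u_wrist");tips("wrist","mug","mat")
```

```text
{'time_s': 20.55, 'position': [0.631, 0.257, 0.209], 'force': [1.433, 0.271, 0.26], 'opening': 1.001, 'joint_positions': [12.773, 36.305, 75.349, 0.004, 67.883, 12.741], 'tcp_rot': [[1.0, 0.008, -0.001], [0.001, 0.002, 1.0], [0.008, -1.0, 0.002]]}
wrist mug [([0.629, 0.262, 0.005], 0.65)]
wrist mat [([0.627, 0.263, 0.005], 0.49)]
```

View pics/u_wrist.png

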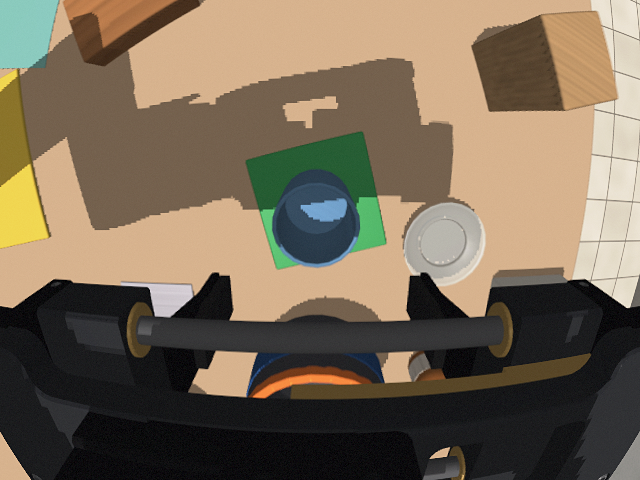

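>>> {"name": "jog_arm", "arguments": {"steps": [{"delta_pos": [-25,-40,30],"turn": 0,"fingers": 100},{"delta_pos": [-50,-75,30],"turn": 0,"fingers": 100},{"delta_pos": [-75,-110,30],"turn": 0,"fingers": 100},{"delta_pos": [-100,-145,30],"turn": 0,"fingers": 100},{"delta_pos": [-125,-180,30],"turn": 0,"fingers": 100},{"delta_pos": [-150,-215,30],"turn": 0,"fingers": 100},{"delta_pos": [-175,-250,30],"turn": 0,"fingers": 100},{"delta_pos": [-199,-284,10],"turn": 0,"fingers": 100},{"delta_pos": [-199,-284,0],"turn": 0,"fingers": 100},{"delta_pos": [-199,-284,0],"turn": 0,"fingers": 100},{"delta_pos": [-199,-284,0],"turn": 0,"fingers": 100}]}}

```text
time_s: 21.62
position: [0.428, -0.028, 0.202]
tcp_rot: [[1.0, -0.005, 0.003], [-0.003, 0.002, 1.0], [-0.005, -1.0, 0.002]]
force: [1.0, 0.5, -0.0]
opening: 0.997
```

Run:
```python
from fit import *
st();snap("wrist","v_wrist");tips("wrist","lid","lid_flange");snap("scene","v_scene");tips("scene","lid","jar0");snap("top","v_top");tips("top","jar0","lid","tub_rim","ball0_center","mug")
```

```text
{'time_s': 21.617, 'position': [0.428, -0.028, 0.202], 'force': [1.03, 0.542, -0.008], 'opening': 0.997, 'joint_positions': [-18.749, 18.898, 111.332, 0.023, 50.071, -18.601], 'tcp_rot': [[1.0, -0.005, 0.003], [-0.003, 0.002, 1.0], [-0.005, -1.0, 0.002]]}
wrist lid [([0.428, -0.023, -0.004], 0.94)]
wrist lid_flange [([0.423, -0.027, 0.012], 0.87)]
scene lid [([0.198, -0.355, 0.003], 0.98), ([0.434, -0.452, -0.001], 0.96), ([0.423, -0.026, 0.002], 0.62)]
scene jar0 [([0.42, -0.28, -0.002], 0.97), ([0.441, -0.169, -0.002], 0.61)]
top jar0 [([0.44, -0.168, -0.002], 0.9), ([0.419, -0.28, 0.001], 0.82)]
top lid [([0.434, -0.444, 0.002], 0.95), ([0.43, -0.027, -0.0], 0.8), ([0.197, -0.362, 0.0], 0.58)]
top tub_rim [([0.63, 0.072, 0.1], 0.84)]
top ball0_center [([0.63, 0.266, 0.001], 0.71), ([0.628, 0.119, 0.017], 0.66)]
top mug [([0.627, 0.263, 0.004], 0.85), ([0.426, -0.027, 0.018], 0.74)]
```

View pics/v_wrist.png

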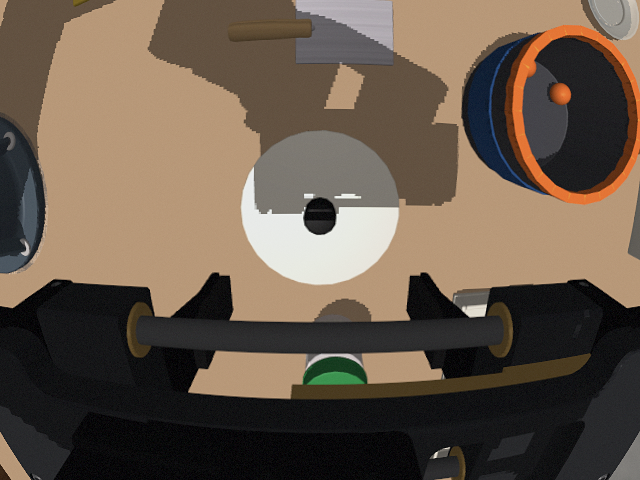

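View pics/v_top.png

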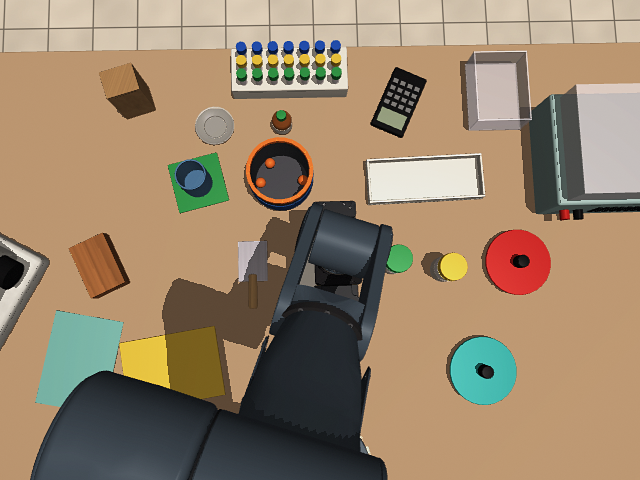

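```bash
cat >> fit.py <<'E'
def wray(u,v,s,z):
    f=240/np.tan(np.radians(CI['fov_y']/2));M=np.array(CI['tool_from_camera'])
    dx,dy=u-CI['cx'],v-CI['cy'];r=np.hypot(dx,dy)+1e-9;t=r/f
    d=np.stack([np.sin(t)*dx/r,np.sin(t)*dy/r,np.cos(t)],-1)
    R=np.array(s['tcp_rot']);D=d@M[:3,:3].T@R.T;o=R@M[:3,3]+np.array(s['position'])
    z=np.asarray(z);return o+D*((z-o[2])/D[:,2])[:,None]
def circ(P):
    A=np.c_[2*P[:,0],2*P[:,1],np.ones(len(P))];x=np.linalg.lstsq(A,(P[:,:2]**2).sum(1),rcond=None)[0]
    return x[0],x[1],np.sqrt(x[2]+x[0]**2+x[1]**2)
def rayN(c,uv,z):return np.array([ray(c,u,v,z) for u,v in uv])
E
python3 - <<'E'
from fit import *
s=read_state()
im=cv2.imread("pics/v_wrist.png");h=cv2.cvtColor(im,cv2.COLOR_BGR2HSV)
m=((h[...,1]<40)&(h[...,2]>90)).astype(np.uint8);m[:125]=0;m[290:]=0;m[:,:235]=0;m[:,405:]=0
m=cv2.morphologyEx(m,cv2.MORPH_OPEN,np.ones((3,3)))
cs,_=cv2.findContours(m,0,1);c=max(cs,key=cv2.contourArea);hull=cv2.convexHull(c)[:,0].astype(float)
print("lid",circ(wray(hull[:,0],hull[:,1],s,.021)))
# knob
k=(h[...,2]<60).astype(np.uint8);k[:190]=0;k[240:]=0;k[:,:300]=0;k[:,340:]=0
n,l,stt,ce=cv2.connectedComponentsWithStats(k);print("knob",stt[1:],ce[1:]);
print(wray(np.array([319.5]),np.array([218.]),s,.051))
# tub ring in top
im=cv2.imread("pics/v_top.png");h=cv2.cvtColor(im,cv2.COLOR_BGR2HSV)
m=((h[...,0]<14)&(h[...,1]>170)&(h[...,2]>120)).astype(np.uint8);m[:130]=0;m[215:]=0;m[:,:240]=0;m[:,320:]=0
cs,_=cv2.findContours(m,0,1);c=max(cs,key=cv2.contourArea);hull=cv2.convexHull(c)[:,0]+0.
for z in(.10,.11):print("tub",z,circ(rayN("top",hull,z)))
E
```

```text
lid (np.float64(0.42974035791788934), np.float64(-0.02681507977290626), np.float64(0.0724713375023006))
knob [[304 197  32  37 928]] [[319.55818966 215.63577586]]
[[ 0.42952138 -0.02584274  0.051     ]]
tub 0.1 (np.float64(0.6309427479057038), np.float64(0.07334060408262744), np.float64(0.07034544898211738))
tub 0.11 (np.float64(0.6284674579683318), np.float64(0.07290311306104469), np.float64(0.0697198937708852))
```

>>> {"name": "jog_arm", "arguments": {"steps": [{"delta_pos": [1,1,-40],"turn": 0,"fingers": 100},{"delta_pos": [1,1,-80],"turn": 0,"fingers": 100},{"delta_pos": [1,1,-120],"turn": 0,"fingers": 100},{"delta_pos": [1,1,-148],"turn": 0,"fingers": 100},{"delta_pos": [1,1,-159],"turn": 0,"fingers": 100},{"delta_pos": [1,1,-159],"turn": 0,"fingers": 100},{"delta_pos": [1,1,-159],"turn": 0,"fingers": 60},{"delta_pos": [1,1,-159],"turn": 0,"fingers": 0},{"delta_pos": [1,1,-159],"turn": 0,"fingers": 0},{"delta_pos": [1,1,-159],"turn": 0,"fingers": 0},{"delta_pos": [1,1,-159],"turn": 0,"fingers": 0},{"delta_pos": [1,1,-159],"turn": 0,"fingers": 0},{"delta_pos": [1,1,-159],"turn": 0,"fingers": 0},{"delta_pos": [1,1,-159],"turn": 0,"fingers": 0},{"delta_pos": [1,1,-159],"turn": 0,"fingers": 0}]}}

```text
time_s: 23.47
position: [0.4309, -0.0268, 0.0446]
tcp_rot: [[1.0, -0.0, -0.0], [0.0, -0.0, 1.0], [-0.0, -1.0, -0.0]]
force: [-0.6, -0.7, 0.4]
opening: 0.403
```

>>> {"name": "jog_arm", "arguments": {"steps": [{"delta_pos": [0,0,0],"turn": 0,"fingers": 0},{"delta_pos": [0,0,0],"turn": 0,"fingers": 0},{"delta_pos": [0,0,0],"turn": 0,"fingers": 0},{"delta_pos": [0,0,0],"turn": 0,"fingers": 0}]}}

```text
time_s: 23.8
position: [0.4301, -0.0265, 0.0445]
tcp_rot: [[1.0, -0.002, -0.0], [0.0, 0.001, 1.0], [-0.002, -1.0, 0.001]]
force: [-2.5, -0.0, 3.3]
opening: 0.314
```

>>> {"name": "jog_arm", "arguments": {"steps": [{"delta_pos": [0,0,30],"turn": 0,"fingers": 0},{"delta_pos": [0,0,60],"turn": 0,"fingers": 0},{"delta_pos": [0,0,100],"turn": 0,"fingers": 0},{"delta_pos": [0,0,135],"turn": 0,"fingers": 0},{"delta_pos": [30,15,135],"turn": 0,"fingers": 0},{"delta_pos": [65,32,135],"turn": 0,"fingers": 0},{"delta_pos": [100,49,135],"turn": 0,"fingers": 0},{"delta_pos": [135,66,135],"turn": 0,"fingers": 0},{"delta_pos": [170,84,135],"turn": 0,"fingers": 0},{"delta_pos": [199,98,135],"turn": 0,"fingers": 0},{"delta_pos": [199,98,135],"turn": 0,"fingers": 0},{"delta_pos": [199,98,135],"turn": 0,"fingers": 0}]}}

```text
time_s: 24.8
position: [0.6311, 0.0721, 0.1785]
tcp_rot: [[1.0, 0.0, -0.002], [0.002, -0.0, 1.0], [0.0, -1.0, -0.0]]
force: [-0.8, 0.4, -1.1]
opening: 0.316
```

Run:
```python
from fit import *
s=st();snap("wrist","w_wrist");snap("scene","w_scene")
tips("scene","tub_rim","lid_flange");
im=cv2.imread("pics/w_scene.png")[150:310,280:480];cv2.imwrite("pics/w_crop.png",cv2.resize(im,None,fx=4,fy=3.75,interpolation=2))
```

```text
{'time_s': 24.8, 'position': [0.631, 0.072, 0.179], 'force': [-0.772, 0.398, -1.112], 'opening': 0.316, 'joint_positions': [-3.545, 35.002, 83.834, -0.002, 61.144, -3.665], 'tcp_rot': [[1.0, 0.0, -0.002], [0.002, -0.0, 1.0], [0.0, -1.0, -0.0]]}
scene tub_rim [([0.626, 0.071, 0.098], 0.62)]
scene lid_flange [([0.629, 0.075, 0.143], 0.72), ([0.194, -0.355, 0.01], 0.72), ([0.434, -0.45, 0.013], 0.71)]
```

View pics/w_wrist.png

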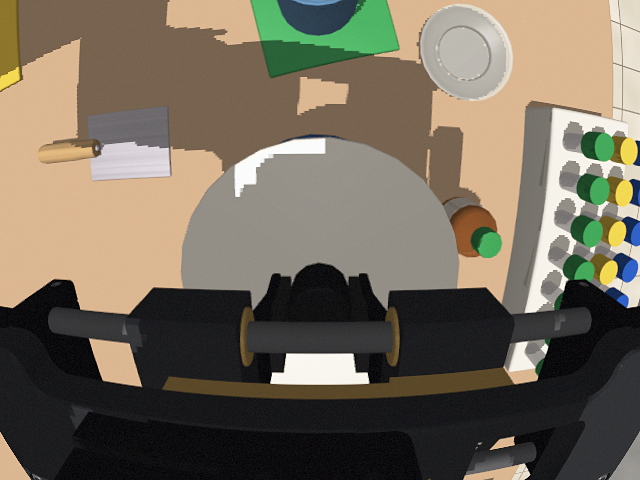

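View pics/w_crop.png

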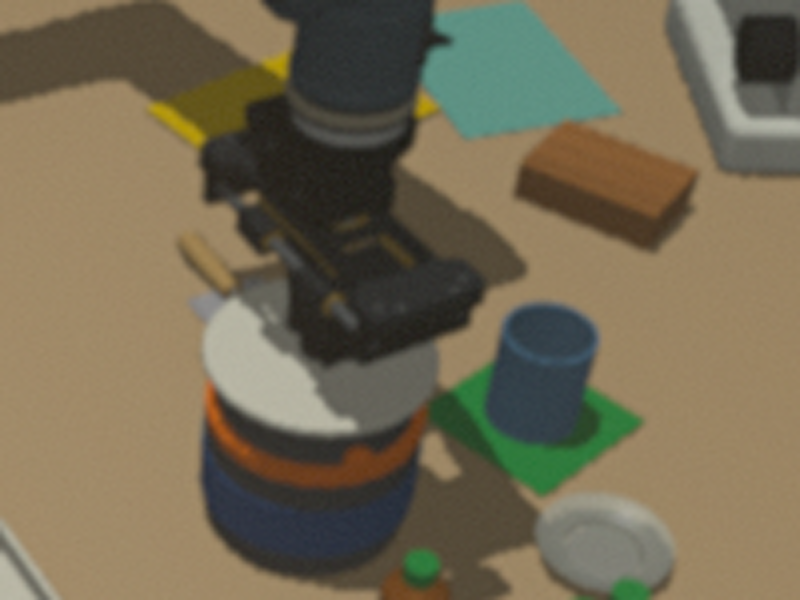

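>>> {"name": "jog_arm", "arguments": {"steps": [{"delta_pos": [-2,-2,-15],"turn": 0,"fingers": 0},{"delta_pos": [-2,-2,-28],"turn": 0,"fingers": 0},{"delta_pos": [-2,-2,-36],"turn": 0,"fingers": 0},{"delta_pos": [-2,-2,-39],"turn": 0,"fingers": 0},{"delta_pos": [-2,-2,-42],"turn": 0,"fingers": 0},{"delta_pos": [-2,-2,-45],"turn": 0,"fingers": 0},{"delta_pos": [-2,-2,-48],"turn": 0,"fingers": 0},{"delta_pos": [-2,-2,-50],"turn": 0,"fingers": 0},{"delta_pos": [-2,-2,-50],"turn": 0,"fingers": 0}]}}

```text
time_s: 25.75
position: [0.6264, 0.0687, 0.131]
tcp_rot: [[1.0, -0.003, -0.0], [0.0, -0.001, 1.0], [-0.003, -1.0, -0.001]]
force: [-3.2, -0.6, 3.5]
opening: 0.31
```

Run:
```python
from fit import *
s=st();snap("wrist","x_wrist");snap("scene","x_scene")
tips("scene","tub_rim","lid_flange");
im=cv2.imread("pics/x_scene.png")[150:310,280:480];cv2.imwrite("pics/x_crop.png",cv2.resize(im,None,fx=4,fy=3.75,interpolation=2))
```

```text
{'time_s': 25.75, 'position': [0.626, 0.069, 0.131], 'force': [-3.232, -0.65, 3.52], 'opening': 0.31, 'joint_positions': [-3.866, 38.225, 86.443, -0.053, 55.474, -3.847], 'tcp_rot': [[1.0, -0.003, -0.0], [0.0, -0.001, 1.0], [-0.003, -1.0, -0.001]]}
scene tub_rim []
scene lid_flange [([0.625, 0.069, 0.098], 0.88), ([0.43, -0.451, 0.012], 0.87), ([0.195, -0.357, 0.012], 0.66)]
```

View pics/x_crop.png

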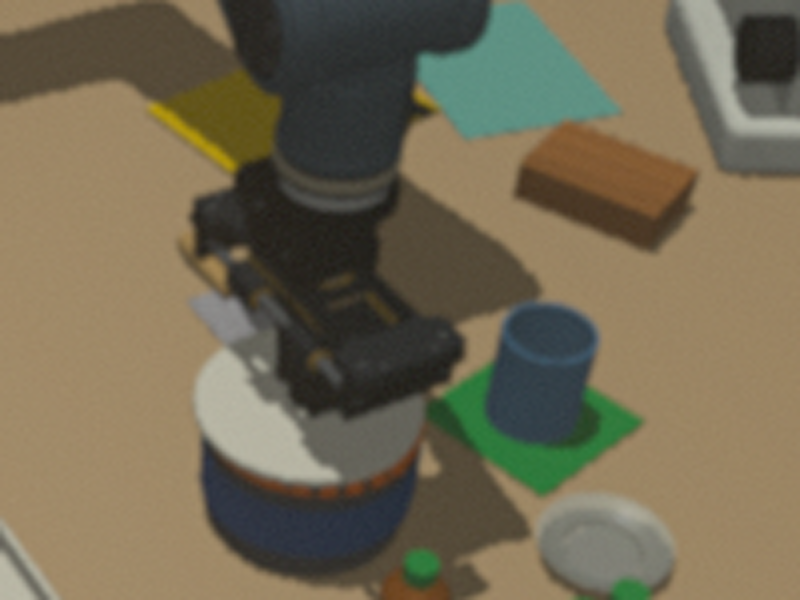

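>>> {"name": "jog_arm", "arguments": {"steps": [{"delta_pos": [2,1,-2],"turn": 0,"fingers": 0},{"delta_pos": [2,1,-4],"turn": 0,"fingers": 0},{"delta_pos": [2,1,-5],"turn": 0,"fingers": 0},{"delta_pos": [2,1,-5],"turn": 0,"fingers": 0}]}}

```text
time_s: 26.28
position: [0.6273, 0.069, 0.1305]
tcp_rot: [[1.0, -0.005, -0.002], [0.002, -0.003, 1.0], [-0.005, -1.0, -0.003]]
force: [-13.7, -4.1, 31.7]
opening: 0.314
```

>>> {"name": "jog_arm", "arguments": {"steps": [{"delta_pos": [-1,0,4],"turn": 0,"fingers": 20},{"delta_pos": [-1,0,5],"turn": 0,"fingers": 50},{"delta_pos": [-1,0,5],"turn": 0,"fingers": 60},{"delta_pos": [-1,0,5],"turn": 0,"fingers": 60},{"delta_pos": [-1,0,5],"turn": 0,"fingers": 60},{"delta_pos": [-1,0,30],"turn": 0,"fingers": 60},{"delta_pos": [-1,0,65],"turn": 0,"fingers": 60},{"delta_pos": [-1,-30,90],"turn": 0,"fingers": 80},{"delta_pos": [-1,-60,90],"turn": 0,"fingers": 100},{"delta_pos": [-20,-100,90],"turn": 0,"fingers": 100},{"delta_pos": [-40,-135,90],"turn": 0,"fingers": 100},{"delta_pos": [-70,-165,90],"turn": 0,"fingers": 100},{"delta_pos": [-110,-180,90],"turn": 0,"fingers": 100},{"delta_pos": [-150,-200,90],"turn": 0,"fingers": 100},{"delta_pos": [-187,-237,90],"turn": 0,"fingers": 100},{"delta_pos": [-187,-237,90],"turn": 0,"fingers": 100},{"delta_pos": [-187,-237,90],"turn": 0,"fingers": 100}]}}

```text
time_s: 27.7
position: [0.4404, -0.1685, 0.2141]
tcp_rot: [[1.0, -0.002, 0.004], [-0.004, 0.0, 1.0], [-0.002, -1.0, 0.0]]
force: [0.6, -0.4, 1.2]
opening: 0.999
```

Run:
```python
from fit import *
s=st();snap("wrist","y_wrist");tips("wrist","jar0","cap0_top");snap("scene","y_scene");snap("top","y_top")
tips("scene","lid_flange","jar0");tips("top","lid_flange","jar0","carrier")
im=cv2.imread("pics/y_scene.png")[170:330,290:470];cv2.imwrite("pics/y_crop.png",cv2.resize(im,None,fx=4,fy=3.75,interpolation=2))
```

```text
{'time_s': 27.7, 'position': [0.44, -0.168, 0.214], 'force': [0.597, -0.416, 1.211], 'opening': 0.999, 'joint_positions': [-34.518, 20.711, 105.081, -0.059, 54.325, -34.257], 'tcp_rot': [[1.0, -0.002, 0.004], [-0.004, 0.0, 1.0], [-0.002, -1.0, 0.0]]}
wrist jar0 [([0.443, -0.17, -0.003], 0.82), ([0.423, -0.283, -0.002], 0.75)]
wrist cap0_top []
scene lid_flange [([0.629, 0.071, 0.1], 0.87), ([0.433, -0.449, 0.012], 0.78), ([0.196, -0.356, 0.011], 0.64), ([0.758, 0.07, 0.003], 0.55)]
scene jar0 [([0.419, -0.278, 0.0], 0.71), ([0.44, -0.171, -0.002], 0.69)]
top lid_flange [([0.199, -0.356, 0.015], 0.76), ([0.43, -0.443, 0.012], 0.59), ([0.631, 0.07, 0.102], 0.55)]
top jar0 [([0.418, -0.282, -0.002], 0.45), ([0.422, -0.283, 0.102], 0.37)]
top carrier [([0.624, -0.25, -0.0], 0.86)]
```

View pics/y_crop.png

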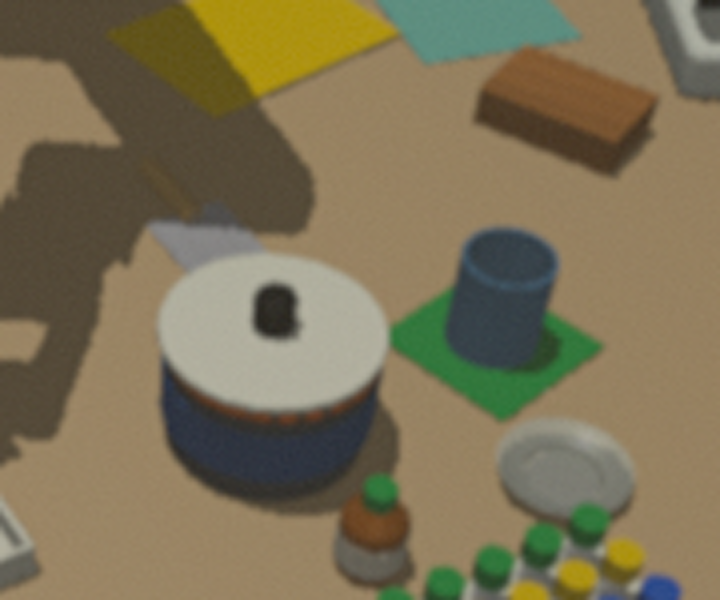

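View pics/y_wrist.png

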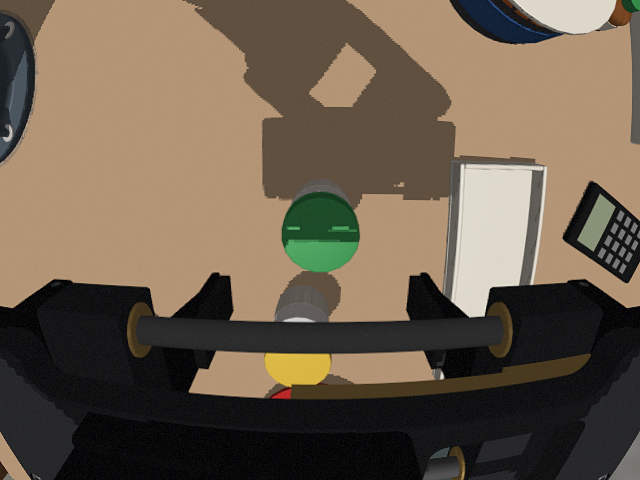

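View pics/y_top.png

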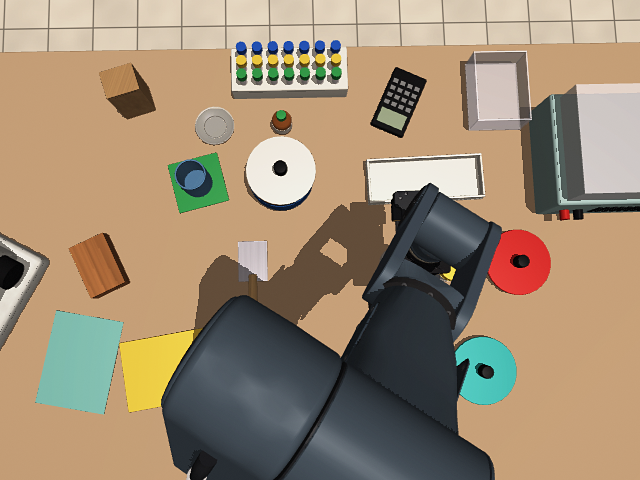

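>>> {"name": "jog_arm", "arguments": {"steps": [{"delta_pos": [0,0,-40],"turn": 0,"fingers": 100},{"delta_pos": [0,0,-80],"turn": 0,"fingers": 100},{"delta_pos": [0,0,-110],"turn": 0,"fingers": 100},{"delta_pos": [0,0,-125],"turn": 0,"fingers": 100},{"delta_pos": [0,0,-125],"turn": 0,"fingers": 100},{"delta_pos": [0,0,-125],"turn": 0,"fingers": 0},{"delta_pos": [0,0,-125],"turn": 0,"fingers": 0},{"delta_pos": [0,0,-125],"turn": 0,"fingers": 0},{"delta_pos": [0,0,-125],"turn": 0,"fingers": 0},{"delta_pos": [0,0,-125],"turn": 0,"fingers": 0},{"delta_pos": [0,0,-125],"turn": 0,"fingers": 0},{"delta_pos": [0,0,-125],"turn": 0,"fingers": 0},{"delta_pos": [0,0,-125],"turn": 0,"fingers": 0}]}}

```text
time_s: 29.28
position: [0.4429, -0.1669, 0.0904]
tcp_rot: [[1.0, 0.0, -0.001], [0.001, -0.001, 1.0], [0.0, -1.0, -0.001]]
force: [-1.9, -1.1, 6.6]
opening: 0.656
```

>>> {"name": "jog_arm", "arguments": {"steps": [{"delta_pos": [0,0,25],"turn": 0,"fingers": 0},{"delta_pos": [0,0,60],"turn": 0,"fingers": 0},{"delta_pos": [0,0,90],"turn": 0,"fingers": 0},{"delta_pos": [35,-4,90],"turn": 0,"fingers": 0},{"delta_pos": [70,-8,90],"turn": 0,"fingers": 0},{"delta_pos": [105,-13,90],"turn": 0,"fingers": 0},{"delta_pos": [140,-17,90],"turn": 0,"fingers": 0},{"delta_pos": [170,-20,90],"turn": 0,"fingers": 0},{"delta_pos": [184,-22,90],"turn": 0,"fingers": 0},{"delta_pos": [184,-22,90],"turn": 0,"fingers": 0},{"delta_pos": [184,-22,90],"turn": 0,"fingers": 0}]}}

```text
time_s: 30.2
position: [0.6264, -0.1883, 0.1784]
tcp_rot: [[1.0, -0.002, -0.001], [0.001, 0.001, 1.0], [-0.002, -1.0, 0.001]]
force: [-0.5, -0.0, -2.5]
opening: 0.659
```

Run:
```python
from fit import *
s=st();snap("wrist","z_wrist");snap("scene","z_scene")
im=cv2.imread("pics/z_scene.png")[190:390,150:350];cv2.imwrite("pics/z_crop.png",cv2.resize(im,None,fx=3,fy=3,interpolation=2))
tips("scene","carrier","jar0")
```

```text
{'time_s': 30.2, 'position': [0.626, -0.188, 0.178], 'force': [-0.477, -0.019, -2.453], 'opening': 0.659, 'joint_positions': [-26.494, 36.417, 80.772, -0.007, 62.953, -26.548], 'tcp_rot': [[1.0, -0.002, -0.001], [0.001, 0.001, 1.0], [-0.002, -1.0, 0.001]]}
scene carrier [([0.624, -0.251, -0.004], 0.61)]
scene jar0 [([0.419, -0.279, -0.003], 0.95), ([0.622, -0.191, 0.087], 0.87)]
```

View pics/z_crop.png

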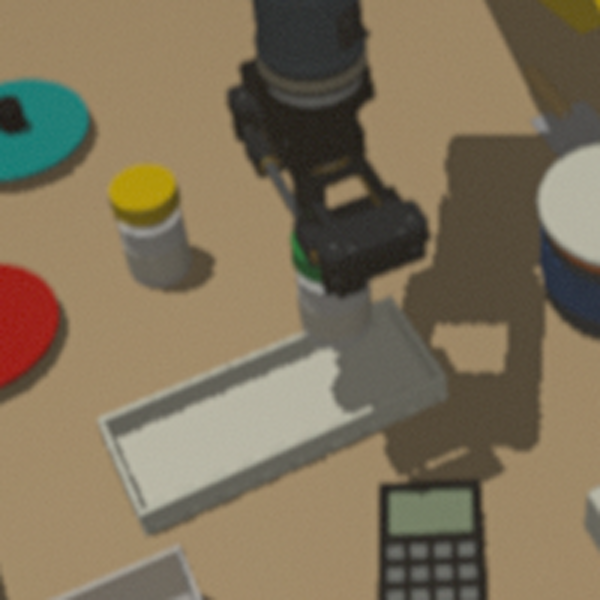

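View pics/z_wrist.png

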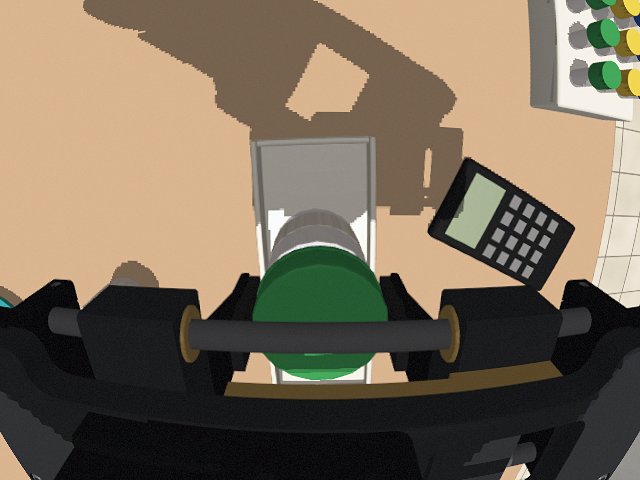

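>>> {"name": "jog_arm", "arguments": {"steps": [{"delta_pos": [-2,0,-30],"turn": 0,"fingers": 0},{"delta_pos": [-2,0,-60],"turn": 0,"fingers": 0},{"delta_pos": [-2,0,-75],"turn": 0,"fingers": 0},{"delta_pos": [-2,0,-81],"turn": 0,"fingers": 0},{"delta_pos": [-2,0,-84],"turn": 0,"fingers": 0},{"delta_pos": [-2,0,-87],"turn": 0,"fingers": 0},{"delta_pos": [-2,0,-90],"turn": 0,"fingers": 0},{"delta_pos": [-2,0,-93],"turn": 0,"fingers": 0},{"delta_pos": [-2,0,-95],"turn": 0,"fingers": 0},{"delta_pos": [-2,0,-95],"turn": 0,"fingers": 0}]}}

```text
time_s: 31.23
position: [0.6238, -0.1887, 0.087]
tcp_rot: [[1.0, -0.001, -0.0], [0.0, -0.0, 1.0], [-0.001, -1.0, -0.0]]
force: [-2.3, -0.7, -1.2]
opening: 0.655
```

>>> {"name": "jog_arm", "arguments": {"steps": [{"delta_pos": [0,0,-1],"turn": 0,"fingers": 0},{"delta_pos": [0,0,-2],"turn": 0,"fingers": 0},{"delta_pos": [0,0,-2],"turn": 0,"fingers": 0}]}}

```text
time_s: 31.48
position: [0.6244, -0.189, 0.0855]
tcp_rot: [[1.0, -0.0, -0.001], [0.001, -0.001, 1.0], [-0.0, -1.0, -0.001]]
force: [-5.2, 1.4, 8.0]
opening: 0.655
```

>>> {"name": "jog_arm", "arguments": {"steps": [{"delta_pos": [0,0,-1],"turn": 0,"fingers": 0},{"delta_pos": [0,0,-2],"turn": 0,"fingers": 0},{"delta_pos": [0,0,-2],"turn": 0,"fingers": 0}]}}

```text
time_s: 31.73
position: [0.6244, -0.1891, 0.0854]
tcp_rot: [[1.0, -0.0, -0.001], [0.001, -0.001, 1.0], [-0.0, -1.0, -0.001]]
force: [-8.6, 1.6, 16.7]
opening: 0.658
```

>>> {"name": "jog_arm", "arguments": {"steps": [{"delta_pos": [0,0,4],"turn": 0,"fingers": 75},{"delta_pos": [0,0,4],"turn": 0,"fingers": 90},{"delta_pos": [0,0,4],"turn": 0,"fingers": 100},{"delta_pos": [0,0,4],"turn": 0,"fingers": 100},{"delta_pos": [0,0,30],"turn": 0,"fingers": 100},{"delta_pos": [0,0,65],"turn": 0,"fingers": 100},{"delta_pos": [0,0,100],"turn": 0,"fingers": 100},{"delta_pos": [0,0,130],"turn": 0,"fingers": 100},{"delta_pos": [-35,-15,130],"turn": 0,"fingers": 100},{"delta_pos": [-70,-30,130],"turn": 0,"fingers": 100},{"delta_pos": [-105,-45,130],"turn": 0,"fingers": 100},{"delta_pos": [-140,-60,130],"turn": 0,"fingers": 100},{"delta_pos": [-170,-75,130],"turn": 0,"fingers": 100},{"delta_pos": [-204,-92,130],"turn": 0,"fingers": 100},{"delta_pos": [-204,-92,130],"turn": 0,"fingers": 100},{"delta_pos": [-204,-92,130],"turn": 0,"fingers": 100}]}}

```text
time_s: 33.07
position: [0.42, -0.2818, 0.2106]
tcp_rot: [[1.0, 0.0, 0.004], [-0.004, 0.0, 1.0], [0.0, -1.0, 0.0]]
force: [0.4, 0.0, 0.7]
opening: 1.001
```

Run:
```python
from fit import *
s=st();im=snap("wrist","aa_wrist");h=cv2.cvtColor(im,cv2.COLOR_RGB2HSV)
tips("wrist","jar1")
m=((h[...,0]>18)&(h[...,0]<32)&(h[...,1]>150)).astype(np.uint8);m[:120]=0;m[300:]=0
cs,_=cv2.findContours(m,0,1);c=max(cs,key=cv2.contourArea);hull=cv2.convexHull(c)[:,0]+0.
print(circ(wray(hull[:,0],hull[:,1],s,.102)))
snap("scene","aa_scene");tips("scene","jar1","cap1_top","carrier")
```

```text
{'time_s': 33.067, 'position': [0.42, -0.282, 0.211], 'force': [0.39, 0.045, 0.666], 'opening': 1.001, 'joint_positions': [-46.55, 23.424, 100.816, 0.026, 55.746, -46.36], 'tcp_rot': [[1.0, 0.0, 0.004], [-0.004, 0.0, 1.0], [0.0, -1.0, 0.0]]}
wrist jar1 [([0.42, -0.283, 0.002], 0.96), ([0.625, -0.19, 0.004], 0.69)]
(np.float64(0.4199221581905075), np.float64(-0.2802356456651172), np.float64(0.02937410378231152))
scene jar1 [([0.419, -0.28, 0.0], 0.68), ([0.623, -0.191, 0.003], 0.67)]
scene cap1_top [([0.419, -0.28, 0.103], 0.84)]
scene carrier []
```

View pics/aa_wrist.png

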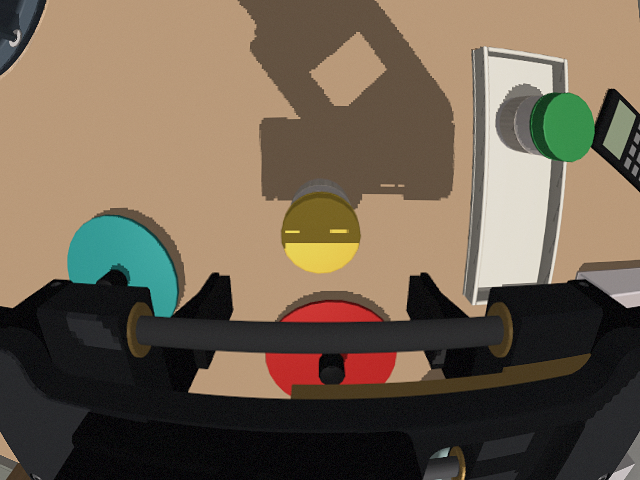

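View pics/aa_scene.png

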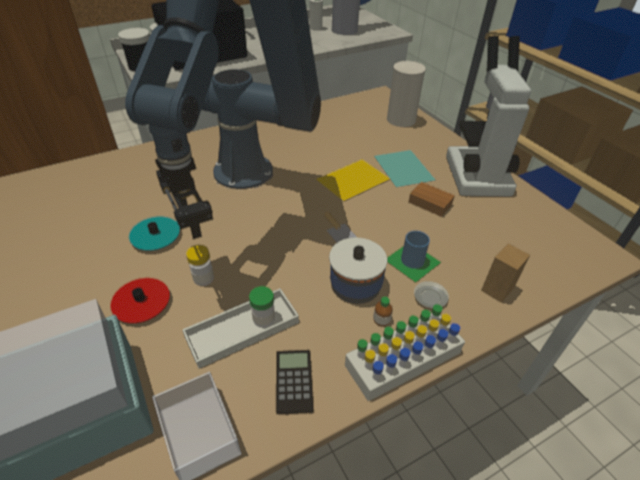

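Green jar stands in the carrier (scene ~(262,308)); yellow jar is at (0.420, -0.281). Grip it likewise.

>>> {"name": "jog_arm", "arguments": {"steps": [{"delta_pos": [0,1,-40],"turn": 0,"fingers": 100},{"delta_pos": [0,1,-80],"turn": 0,"fingers": 100},{"delta_pos": [0,1,-108],"turn": 0,"fingers": 100},{"delta_pos": [0,1,-120],"turn": 0,"fingers": 100},{"delta_pos": [0,1,-120],"turn": 0,"fingers": 100},{"delta_pos": [0,1,-120],"turn": 0,"fingers": 0},{"delta_pos": [0,1,-120],"turn": 0,"fingers": 0},{"delta_pos": [0,1,-120],"turn": 0,"fingers": 0},{"delta_pos": [0,1,-120],"turn": 0,"fingers": 0},{"delta_pos": [0,1,-120],"turn": 0,"fingers": 0},{"delta_pos": [0,1,-120],"turn": 0,"fingers": 0},{"delta_pos": [0,1,-120],"turn": 0,"fingers": 0},{"delta_pos": [0,1,-120],"turn": 0,"fingers": 0},{"delta_pos": [0,1,-120],"turn": 0,"fingers": 0}]}}

```text
time_s: 34.53
position: [0.4212, -0.2802, 0.0914]
tcp_rot: [[1.0, 0.001, -0.0], [0.0, -0.001, 1.0], [0.001, -1.0, -0.001]]
force: [-1.7, 0.2, 7.0]
opening: 0.657
```

>>> {"name": "jog_arm", "arguments": {"steps": [{"delta_pos": [0,0,25],"turn": 0,"fingers": 0},{"delta_pos": [0,0,60],"turn": 0,"fingers": 0},{"delta_pos": [0,0,90],"turn": 0,"fingers": 0},{"delta_pos": [35,-5,90],"turn": 0,"fingers": 0},{"delta_pos": [70,-10,90],"turn": 0,"fingers": 0},{"delta_pos": [105,-15,90],"turn": 0,"fingers": 0},{"delta_pos": [140,-20,90],"turn": 0,"fingers": 0},{"delta_pos": [175,-25,90],"turn": 0,"fingers": 0},{"delta_pos": [203,-29,90],"turn": 0,"fingers": 0},{"delta_pos": [203,-29,90],"turn": 0,"fingers": 0},{"delta_pos": [203,-29,90],"turn": 0,"fingers": 0}]}}

```text
time_s: 35.45
position: [0.6245, -0.3083, 0.1792]
tcp_rot: [[1.0, -0.001, -0.002], [0.002, 0.001, 1.0], [-0.001, -1.0, 0.001]]
force: [-1.3, -0.1, -2.2]
opening: 0.657
```

Run:
```python
from fit import *
s=st();snap("wrist","ab_wrist");snap("scene","ab_scene");tips("scene","jar0","carrier")
```

```text
{'time_s': 35.45, 'position': [0.624, -0.308, 0.179], 'force': [-1.281, -0.148, -2.197], 'opening': 0.657, 'joint_positions': [-35.441, 39.483, 73.931, -0.007, 66.681, -35.533], 'tcp_rot': [[1.0, -0.001, -0.002], [0.002, 0.001, 1.0], [-0.001, -1.0, 0.001]]}
scene jar0 [([0.619, -0.307, 0.087], 0.75), ([0.623, -0.191, 0.003], 0.75)]
scene carrier [([0.76, 0.225, -0.002], 0.75), ([0.626, -0.248, -0.002], 0.58)]
```

View pics/ab_wrist.png

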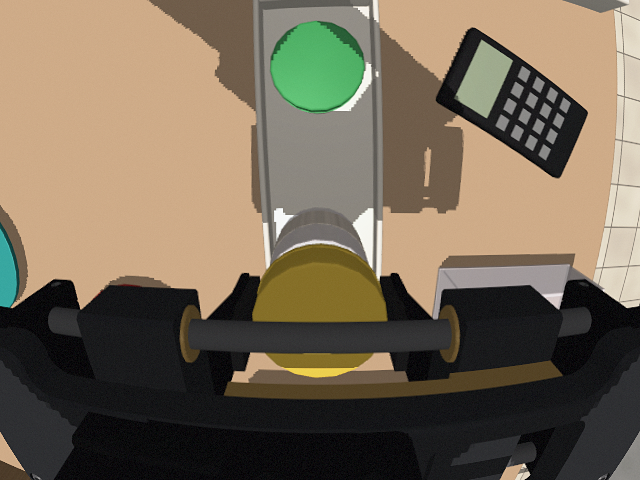

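>>> {"name": "jog_arm", "arguments": {"steps": [{"delta_pos": [1,0,-30],"turn": 0,"fingers": 0},{"delta_pos": [1,0,-60],"turn": 0,"fingers": 0},{"delta_pos": [1,0,-75],"turn": 0,"fingers": 0},{"delta_pos": [1,0,-81],"turn": 0,"fingers": 0},{"delta_pos": [1,0,-84],"turn": 0,"fingers": 0},{"delta_pos": [1,0,-87],"turn": 0,"fingers": 0},{"delta_pos": [1,0,-90],"turn": 0,"fingers": 0},{"delta_pos": [1,0,-93],"turn": 0,"fingers": 0},{"delta_pos": [1,0,-95],"turn": 0,"fingers": 0},{"delta_pos": [1,0,-97],"turn": 0,"fingers": 0},{"delta_pos": [1,0,-97],"turn": 0,"fingers": 0}]}}

```text
time_s: 36.57
position: [0.6243, -0.3091, 0.0866]
tcp_rot: [[1.0, -0.0, -0.0], [0.0, -0.001, 1.0], [-0.0, -1.0, -0.001]]
force: [-0.3, 0.2, 0.1]
opening: 0.664
```

>>> {"name": "jog_arm", "arguments": {"steps": [{"delta_pos": [0,0,-1],"turn": 0,"fingers": 0},{"delta_pos": [0,0,-2],"turn": 0,"fingers": 0},{"delta_pos": [0,0,-2],"turn": 0,"fingers": 0}]}}

```text
time_s: 36.82
position: [0.6247, -0.3095, 0.0865]
tcp_rot: [[1.0, 0.0, -0.001], [0.001, -0.002, 1.0], [0.0, -1.0, -0.002]]
force: [-7.0, 3.3, 13.5]
opening: 0.661
```

>>> {"name": "jog_arm", "arguments": {"steps": [{"delta_pos": [0,0,3],"turn": 0,"fingers": 75},{"delta_pos": [0,0,3],"turn": 0,"fingers": 90},{"delta_pos": [0,0,3],"turn": 0,"fingers": 100},{"delta_pos": [0,0,3],"turn": 0,"fingers": 100},{"delta_pos": [0,0,30],"turn": 0,"fingers": 100},{"delta_pos": [0,0,65],"turn": 0,"fingers": 100},{"delta_pos": [0,0,100],"turn": 0,"fingers": 100},{"delta_pos": [-20,0,130],"turn": 0,"fingers": 100},{"delta_pos": [-50,0,150],"turn": 0,"fingers": 50},{"delta_pos": [-90,0,160],"turn": 0,"fingers": 0},{"delta_pos": [-120,0,160],"turn": 0,"fingers": 0},{"delta_pos": [-120,0,160],"turn": 0,"fingers": 0}]}}

```text
time_s: 37.82
position: [0.4997, -0.3076, 0.242]
tcp_rot: [[1.0, -0.005, 0.002], [-0.002, 0.002, 1.0], [-0.005, -1.0, 0.002]]
force: [-1.2, 1.6, -1.1]
opening: 0.783
```

Run:
```python
from fit import *
s=st();snap("wrist","ac_wrist");tips("wrist","jar0","cap0_top");snap("scene","ac_scene");snap("top","ac_top")
tips("scene","jar0","cap0_top","lid_flange","mug","reagent","dish","slidebox","spatula");tips("top","lid_flange","mug","mat")
im=cv2.imread("pics/ac_scene.png")[190:390,150:350];cv2.imwrite("pics/ac_crop.png",cv2.resize(im,None,fx=3,fy=3,interpolation=2))
```

```text
{'time_s': 37.817, 'position': [0.5, -0.308, 0.242], 'force': [-1.229, 1.648, -1.072], 'opening': 0.783, 'joint_positions': [-42.468, 27.212, 87.363, -0.101, 65.692, -42.333], 'tcp_rot': [[1.0, -0.005, 0.002], [-0.002, 0.002, 1.0], [-0.005, -1.0, 0.002]]}
wrist jar0 [([0.622, -0.311, 0.004], 0.84), ([0.624, -0.192, 0.007], 0.73)]
wrist cap0_top []
scene jar0 [([0.624, -0.311, 0.004], 0.75), ([0.624, -0.189, 0.004], 0.74)]
scene cap0_top []
scene lid_flange [([0.194, -0.356, 0.014], 0.87), ([0.633, 0.076, 0.1], 0.86)]
scene mug [([0.63, 0.26, 0.001], 0.56)]
scene reagent [([0.757, 0.068, 0.003], 0.79), ([0.632, 0.071, 0.1], 0.37)]
scene dish [([0.625, -0.195, 0.095], 0.69), ([0.756, 0.225, -0.004], 0.6)]
scene slidebox [([0.441, 0.476, -0.003], 0.85), ([0.423, 0.143, 0.002], 0.66)]
scene spatula [([0.421, 0.145, 0.004], 0.76)]
top lid_flange [([0.632, 0.069, 0.102], 0.89)]
top mug [([0.63, 0.266, 0.005], 0.78), ([0.626, -0.313, 0.004], 0.44)]
top mat [([0.633, 0.263, 0.002], 0.94)]
```

View pics/ac_crop.png

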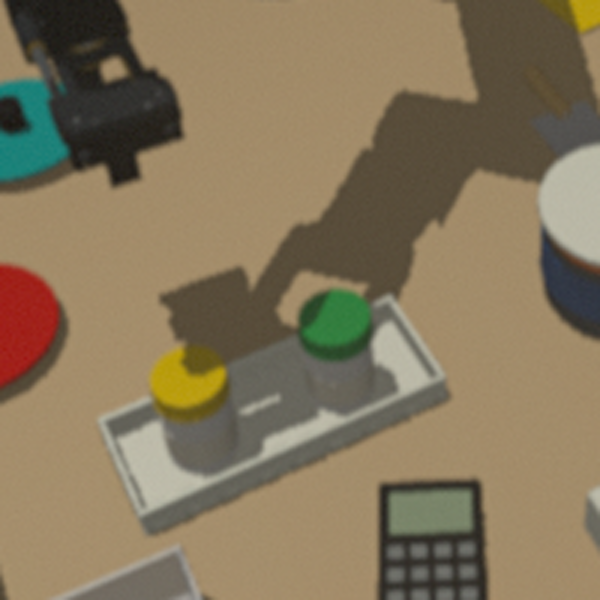

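View pics/ac_top.png

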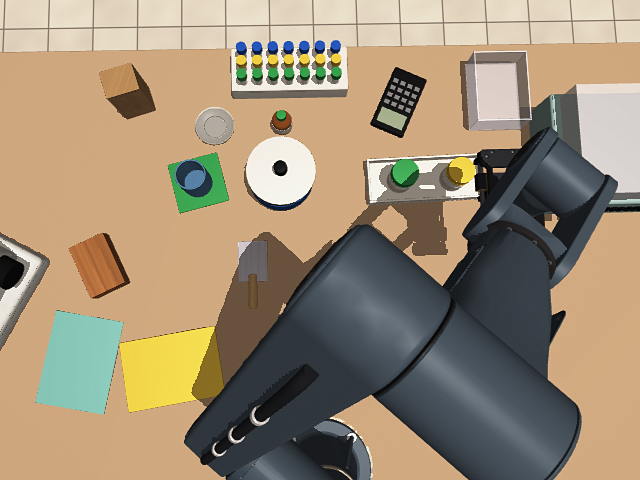

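>>> {"name": "jog_arm", "arguments": {"steps": [{"delta_pos": [35,-1,0],"turn": 0,"fingers": 0},{"delta_pos": [70,-1,0],"turn": 0,"fingers": 0},{"delta_pos": [105,-1,0],"turn": 0,"fingers": 0},{"delta_pos": [124,-1,0],"turn": 0,"fingers": 0},{"delta_pos": [124,-1,0],"turn": 0,"fingers": 0},{"delta_pos": [124,-1,-35],"turn": 0,"fingers": 0},{"delta_pos": [124,-1,-70],"turn": 0,"fingers": 0},{"delta_pos": [124,-1,-100],"turn": 0,"fingers": 0},{"delta_pos": [124,-1,-116],"turn": 0,"fingers": 0},{"delta_pos": [124,-1,-122],"turn": 0,"fingers": 0},{"delta_pos": [124,-1,-125],"turn": 0,"fingers": 0},{"delta_pos": [124,-1,-127],"turn": 0,"fingers": 0},{"delta_pos": [124,-1,-129],"turn": 0,"fingers": 0},{"delta_pos": [124,-1,-130],"turn": 0,"fingers": 0}]}}

```text
time_s: 39.78
position: [0.6299, -0.3106, 0.1144]
tcp_rot: [[1.0, 0.003, -0.0], [0.0, -0.002, 1.0], [0.003, -1.0, -0.002]]
force: [-1.9, 0.8, 8.5]
opening: 0.007
```

>>> {"name": "jog_arm", "arguments": {"steps": [{"delta_pos": [-4,0,25],"turn": 0,"fingers": 0},{"delta_pos": [-4,30,40],"turn": 0,"fingers": 0},{"delta_pos": [-4,65,40],"turn": 0,"fingers": 0},{"delta_pos": [-4,100,40],"turn": 0,"fingers": 0},{"delta_pos": [-4,120,40],"turn": 0,"fingers": 0},{"delta_pos": [-4,120,30],"turn": 0,"fingers": 0},{"delta_pos": [-4,120,15],"turn": 0,"fingers": 0},{"delta_pos": [-4,120,8],"turn": 0,"fingers": 0},{"delta_pos": [-4,120,4],"turn": 0,"fingers": 0},{"delta_pos": [-4,120,2],"turn": 0,"fingers": 0},{"delta_pos": [-4,120,0],"turn": 0,"fingers": 0},{"delta_pos": [-4,120,0],"turn": 0,"fingers": 0}]}}

```text
time_s: 40.78
position: [0.6256, -0.1908, 0.1145]
tcp_rot: [[1.0, 0.002, 0.001], [-0.001, -0.001, 1.0], [0.002, -1.0, -0.001]]
force: [-3.2, 1.5, 12.1]
opening: 0.005
```

>>> {"name": "jog_arm", "arguments": {"steps": [{"delta_pos": [0,0,30],"turn": 0,"fingers": 0},{"delta_pos": [0,0,65],"turn": 0,"fingers": 0},{"delta_pos": [0,35,80],"turn": 0,"fingers": 0},{"delta_pos": [0,75,80],"turn": 0,"fingers": 0},{"delta_pos": [0,115,80],"turn": 0,"fingers": 0},{"delta_pos": [0,155,80],"turn": 0,"fingers": 0},{"delta_pos": [0,195,80],"turn": 0,"fingers": 0},{"delta_pos": [2,235,80],"turn": 0,"fingers": 0},{"delta_pos": [2,260,80],"turn": 0,"fingers": 0},{"delta_pos": [2,260,80],"turn": 0,"fingers": 0},{"delta_pos": [2,260,65],"turn": 0,"fingers": 0},{"delta_pos": [2,260,53],"turn": 0,"fingers": 0},{"delta_pos": [2,260,47],"turn": 0,"fingers": 0},{"delta_pos": [2,260,44],"turn": 0,"fingers": 0},{"delta_pos": [2,260,42],"turn": 0,"fingers": 0},{"delta_pos": [2,260,40],"turn": 0,"fingers": 0},{"delta_pos": [2,260,39],"turn": 0,"fingers": 0}]}}

```text
time_s: 42.2
position: [0.6262, 0.069, 0.1545]
tcp_rot: [[1.0, -0.002, 0.001], [-0.001, -0.001, 1.0], [-0.002, -1.0, -0.001]]
force: [-10.3, -0.6, 26.3]
opening: 0.007
```

>>> {"name": "jog_arm", "arguments": {"steps": [{"delta_pos": [0,0,25],"turn": 0,"fingers": 0},{"delta_pos": [0,0,60],"turn": 0,"fingers": 0},{"delta_pos": [0,0,100],"turn": 0,"fingers": 0},{"delta_pos": [-30,-30,110],"turn": 0,"fingers": 0},{"delta_pos": [-60,-60,110],"turn": 0,"fingers": 0},{"delta_pos": [-90,-90,110],"turn": 0,"fingers": 0},{"delta_pos": [-120,-115,110],"turn": 0,"fingers": 0},{"delta_pos": [-140,-140,110],"turn": 0,"fingers": 0},{"delta_pos": [-140,-140,110],"turn": 0,"fingers": 0},{"delta_pos": [-140,-140,110],"turn": 0,"fingers": 0}]}}

```text
time_s: 43.03
position: [0.4864, -0.0717, 0.261]
tcp_rot: [[1.0, 0.001, 0.005], [-0.005, -0.0, 1.0], [0.001, -1.0, -0.0]]
force: [-0.6, -0.3, 0.3]
opening: 0.007
```

Run:
```python
from fit import *
s=st();snap("scene","ad_scene");tips("scene","lid_flange","mug","jar0","tub_rim");snap("top","ad_top");tips("top","lid_flange","jar0","mug")
```

```text
{'time_s': 43.033, 'position': [0.486, -0.072, 0.261], 'force': [-0.644, -0.265, 0.321], 'opening': 0.007, 'joint_positions': [-21.444, 18.31, 99.358, 0.016, 62.284, -21.189], 'tcp_rot': [[1.0, 0.001, 0.005], [-0.005, -0.0, 1.0], [0.001, -1.0, -0.0]]}
scene lid_flange [([0.431, -0.451, 0.013], 0.59), ([0.195, -0.357, 0.012], 0.58), ([0.631, 0.07, 0.099], 0.57), ([0.44, 0.472, 0.002], 0.36)]
scene mug [([0.628, 0.258, 0.004], 0.73)]
scene jar0 [([0.625, -0.193, 0.003], 0.73), ([0.626, -0.309, 0.006], 0.58)]
scene tub_rim []
top lid_flange [([0.198, -0.358, 0.013], 0.81), ([0.63, 0.074, 0.104], 0.6), ([0.432, -0.444, 0.014], 0.55)]
top jar0 [([0.622, -0.192, 0.007], 0.78), ([0.625, -0.311, 0.003], 0.58)]
top mug []
```

View pics/ad_scene.png

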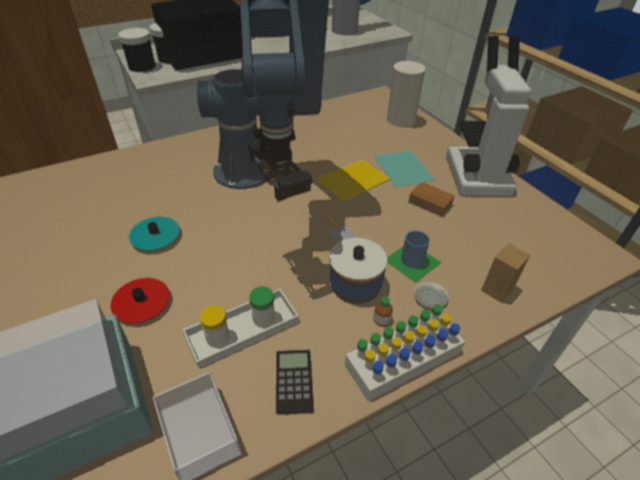

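The scene shows everything in place: jars at (213,325) and (262,305), the lid on the tub at (358,265), and the mug on the mat at (415,250).

Run:
```python
from rig import *
print(hand_in())
```

```text
the job is handed in; nothing more can be done
None
```

The job is done and handed in at about 43 s. All three balls are in the tub with the white lid seated, the mug stands upright on the mat, and both jars are capped in the carrier. No verdict was reported.

- **Balls and mug:** I tilted the gripped mug against the tub rim. The first pour stopped near 85° and the balls stayed in, because the mug had slid up against the palm. Pressing its base on the rim took it to about 100°, and the top camera then showed three balls in the tub. I laid the mug down, regripped it, righted it on the rim and stood it on the mat. The last camera readings put it within about 5 mm of the mat's centre.
- **Lid:** I pressed it down with about 32 N. A touch check put the knob top at 137.5 mm, against 137 mm when seated. The cameras placed it within about 5 mm of the tub's centre. The last z readings of the flange, 99 and 104 mm, disagree a little; I trusted the touch.
- **Jars:** Only the green and yellow jars were present. Both stand upright in the carrier, and touch put their cap tops at about 97.5 mm, against 97 mm when fully home.
- **Bystanders:** The cameras put all four within a few millimetres of where they started when I last measured them, shortly before hand-in. After that I only made the touch checks and moved the arm away.

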